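# Log in the next mounted specimen at the code reader

## Robot

A 6-joint arm with a two-finger parallel gripper is mounted at the origin on the work surface. World frame = base frame: x ahead of the robot, y to its left, z up, the work surface at z = 0. Lengths are in m, angles in rad, forces in N, time in s.
With the tool pointing down it reaches from about 0.375 to 0.975 m from the base axis. Payload 3.8 kg.
Tool frame: the origin (TCP) lies at the very end of the fingers, on their centre line; the grasp point (between the pads) lies bot.grip_point_offset behind it (bot.grip_point_offset is the distance from the TCP to the grasp point, in m); z points along the fingers, y is the line along which they close (so a half turn about z gives the same grasp; the last joint's range is limited). The gripper opens to 85 mm and grips with 20 to 120 N. Pads are 22 mm wide; open, the fingers measure 114 mm over their backs; the gripper's body (76 mm by 85 mm) begins 54 mm behind the grasp point. The pads swing forward as they close: fully open they stand 13 mm farther back than shut.
Start: joints at [1.197, 0.264, 1.604, -0, 1.274, -0.037], TCP at [0.223, 0.637, 0.231] pointing down, gripper open.
Joint ranges: [-2.63, 2.63], [-0.94, 2.18], [0.31, 2.57], [-1.31, 4.45], [0, 2.66], [-2.55, 2.55]. Speed limits (rad/s): [2.57, 2.57, 3.14, 3.14, 3.14, 3.14].

## Interface

Orientations are given as a rotation vector (axis times angle).
In Python, from workcell import bot, vision gives the robot as it stands.
- The arm moves only by the tool play_rows, never from a script. Its argument "rows" is a list of rows, each an object of numbers: "dx", "dy", "dz": the shift along the tool's x, y, z as a fraction of full scale; "roll": the turn about the tool's z as a fraction of full scale; "fingers": the closure, from 0 (fully open) to 1 (shut). In form: [{"dx": .., "dy": .., "dz": .., "roll": .., "fingers": ..}, ...]. A call has 1 to 20 rows; each row shifts and turns the commanded pose from where the row before left it, along the tool's axes as they then stand; what a row does not reach is not made up. Full scale, the value 1, is 0.04 m for a shift and 4 degrees for a turn. A row lasts 1/12 s, in which the tool goes at most 41.7 mm and 7.16 degrees, less where a joint would pass 70% of its speed; a pose out of reach is approached as far as the arm can. A call with a number of a shift or a turn outside -1 to 1 is refused whole. A call with a gripper value outside its range is refused whole. The fingers move at their own pace and stop on an object; "grip_force" is the grip in N (left out, the last holds). Time passes only in rows, so rows that do not move let the fingers close. It gives the time, the measured TCP pose, the force and the opening at its end, in the units of the state.
- bot.read_state(): the state, without advancing time (a new reading comes with each control period).
- vision.read_camera(name): name is "scene" or "top" or "wrist"; returns a dict with "pixels" (400x640x3 uint8, red, green, blue), "depth" (400x640 float32, m along the optical axis (not along the pixel's ray), 0 where there is no reading), "fx", "fy", "cx", "cy" (pixels), "R" (3x3) and "t" (3): a world point X has camera coordinates R X + t. Camera axes: x right, y down, z forward; pixel columns grow to the right and rows downward; lengths in m; the calibration is good to about 2 mm. A picture is of the moment at which its call begins.
- bot.finish_job(): hands the job in, once; it reports no verdict.
The state is a dict: "time": time; "q": joint angles; "joint_vel": joint speeds; "joint_torque": joint torques, N m; "tool_pos": TCP position; "tcp_rot": TCP orientation; "wrist_force": force on the tool from outside, world axes, zero at the start; "torque": the same for the moment, N m; "width": opening from 0.0 (shut) to 1.0 (fully open).
Only numpy, scipy, OpenCV 4.12 (cv2) and the standard library are available. Lean on these libraries where they do the work, as an engineer would, in place of code of your own. Each camera call takes 0.05 s, during which the arm holds its last target. There are 200 camera calls.

## Task

Take the bottom specimen (green resin) out of the drop magazine, letting the others drop down one place in the stack, and stand it on the code reader's stage, metal face up, snug against both stop pins with its code label facing straight at the reader's window. Push it up to the pins gently, and do not disturb the bottle, the beaker and the brush.

Things in the scene. Friction and masses are not known exactly. Their poses are not given: they have to be found in the camera images.
- specimen_centre (a point): Centre (half-way up) of the bottom specimen in the magazine: a loose green resin cylinder, 40 mm diameter, 20 mm high, about 60 g, with a bright metal section on its top face. Its own x axis points from the centre to its code label, z up.
- label (a point): Middle of the specimen's code label: a white paper label with black bars, 18 mm wide and 15 mm high, on the round side (20 mm from the axis, half-way up), its upper end folded 7 mm over onto the top face so that it also shows from above. Flat with the surface, cannot be felt.
- specimen: The same green specimen, origin at the centre of its underside, same axes.
- second_centre (a point): Black resin specimen mount like the first, 40 mm across and 20 mm high, its origin at its centre, z up; free to drop in the magazine. It lies directly on the green specimen.
- third_centre (a point): Red resin specimen mount like the first, 40 mm across and 20 mm high, its origin at its centre, z up; free to drop in the magazine. Third from the bottom.
- fourth_centre (a point): Black resin specimen mount like the first, 40 mm across and 20 mm high, its origin at its centre, z up; free to drop in the magazine. On top of the stack.
- magazine_seat (a point): Where the centre of the bottom specimen sits in the fixed drop magazine, 40 mm above the table. x points to the magazine's back, -x out of its open front, z up. The bottom specimen is free at the front and both sides: draw it level out to the front by 45 mm or more and the stack drops 20 mm.
- magazine: Drop magazine, same axes; origin on the table under the seat. Foot plate 80 mm wide, 6 mm high, 42 mm to the front, 58 mm to the back. On it a tongue 24 mm wide, top 30 mm above the table, 28 mm to the front, 22 mm to the back, carries the bottom specimen. Blue back post 18 mm wide, 28.5 mm behind the axis, 138 mm high. Two rear guide wires, 20 mm behind the axis, 14 mm to each side.
- wire_ends (a point): Midway between the lower ends of the two front guide wires (5.6 mm thick, 20 mm in front of the axis, 14 mm to each side). They end 3 mm above the bottom specimen, rise to 100 mm above the table, then bars run back from them at 103 mm height, 26 mm to each side. They hold back the stack above, so only the bottom specimen can come out.
- hood_edge (a point): Middle of the front edge of the blue dust hood, its underside 95 mm above the seat, 60 mm wide, over the back half of the stack. It stops a gripper coming straight down. One leaning 35 to 45 degrees, fingers pointing down and to the back, one at each side of the specimen, passes in front of wires and hood.
- nest (a point): Where the specimen's centre is when it stands on the reader's stage and touches both stop pins, 20 mm above the table. x points level to the reader's window, z up. The two dark stop pins, 6 mm diameter, 12 mm high, stand 18.1 mm towards the window and 14.2 mm to each side of this point.
- window (a point): Middle of the reader's red window, 64 mm from the nest along the nest's x, 32 mm above the table, in a black housing 50 mm wide and 48 mm high above the stage, with a steel bracket plate 60 mm wide behind it up to 85 mm above the table.
- reader: The whole fixed code reader: stage, stop pins, housing on a steel bracket. Origin on the table under the nest, same axes. The stage is a flat aluminium plate, top 10 mm above the table, from 85 mm in front of the nest (-x) to 130 mm behind it and 55 mm to each side; there is room to stand the specimen on it in front of the pins.
- bottle: White polishing-fluid bottle with black cap, 60 mm diameter, 140 mm high, origin at the centre of its underside. To be left alone.
- beaker: Empty glass beaker, 60 mm across, 65 mm high, origin at the centre of its underside. To be left alone.
- brush: Small hand brush, 160 mm long, lying on the table along its own x. To be left alone.
Mind the look-alikes: they are no part of the job. Leave any turquoise look-alike of the part that bears fourth_centre alone. There is more than one size of the reader; the job needs the larger.

How it is judged:
By the outcome, as a careful person would: the job done as asked, in the order asked, and still so for the second after the job is handed in, with the robot touching nothing.
It also fails if it takes over 64 s, if anything falls off the work surface, if the arm or the gripper's body presses on something with over 40 N, if the wrist force passes 120 N, or if a joint passes its speed limit or range.

## Working session

There is one attempt and no reset: what is moved stays moved. The work goes in short steps, Python scripts to look and compute and a tool call to move; the robot and the scene stay as the last step left them, time stands still between calls to the robot, and variables do not carry over. Pictures are saved under pics/ and viewed, on a budget of 10 in all, crops included, one or two more only if the job needs it, and the job is handed in when it is done.

Besides the shell and the picture viewer there is one more tool, called after "Emit:" as a command line: name --argument value ..., lists and objects as JSON in quotes. play_rows: Moves the arm, as the interface text tells. Its arguments: {"type":"object","properties":{"rows":{"type":"array","items":{"type":"object","properties":{"dx":{"type":"number","minimum":-1,"maximum":1},"dy":{"type":"number","minimum":-1,"maximum":1},"dz":{"type":"number","minimum":-1,"maximum":1},"roll":{"type":"number","minimum":-1,"maximum":1},"fingers":{"type":"number"}}}},"grip_force":{"type":"number"}},"required":["rows"]}

```bash
ls; mkdir -p pics
python3 - <<'E'
from workcell import bot, vision
import cv2,numpy as np
print(bot.read_state(), bot.grip_point_offset)
for n in ["scene","top"]:
    c=vision.read_camera(n); cv2.imwrite(f"pics/{n}0.png",c["pixels"][:,:,::-1]); np.savez(f"{n}0.npz",**c)
    print(n,c["fx"],c["fy"],c["cx"],c["cy"],c["R"],c["t"], -c["R"].T@c["t"])
E
```

```text
pics
{'time': 0.0, 'q': array([ 1.19710143e+00,  2.64771823e-01,  1.60539413e+00,  1.70355215e-05,
        1.27373677e+00, -3.69107952e-02]), 'joint_vel': array([-0.00079767, -0.00098966,  0.00052373, -0.00104152, -0.00126882,
       -0.00041925]), 'joint_torque': array([-1.38878837e-03, -5.15104723e+01, -3.67322159e+01, -7.14127236e-05,
        1.26037587e-02,  1.54174973e-05]), 'tool_pos': array([0.22278389, 0.63637618, 0.22993861]), 'tcp_rot': array([-0.52644845, -3.0966732 ,  0.00354668]), 'wrist_force': array([0.41130501, 0.2547519 , 0.59429556]), 'torque': array([ 0.02400581, -0.03369851, -0.01544605]), 'width': 0.9985455962286326} 0.0187
scene 361.2161373037627 361.2161373037627 318.61072590923186 198.76230892830918 [[-0.83911121  0.54371366 -0.01636556]
 [ 0.30763737  0.44953354 -0.83861722]
 [-0.44861077 -0.70872777 -0.54447527]] [ 0.4991176  -0.06179119  1.06945663] [0.91759421 0.51435377 0.53864187]
top 425.1092752180506 425.1092752180506 323.51836364991135 195.6716924575041 [[ 1.55216068e-02 -9.99879513e-01 -1.99173598e-04]
 [-9.86914673e-01 -1.52883729e-02 -1.60516960e-01]
 [ 1.60494574e-01  2.68804848e-03 -9.87033062e-01]] [-0.04379087  0.56376881  1.18811804] [ 0.36638491 -0.03836021  1.26319752]
```

View pics/scene0.png

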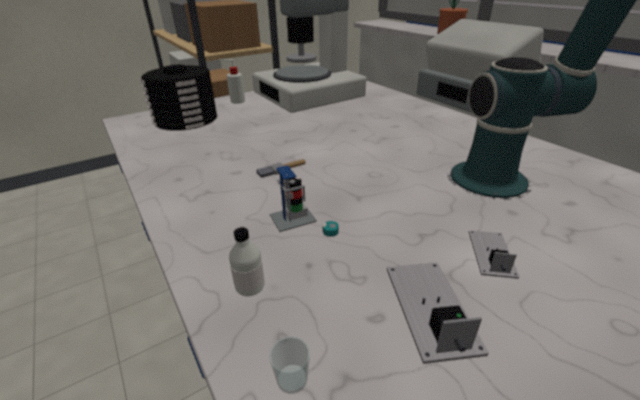

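View pics/top0.png

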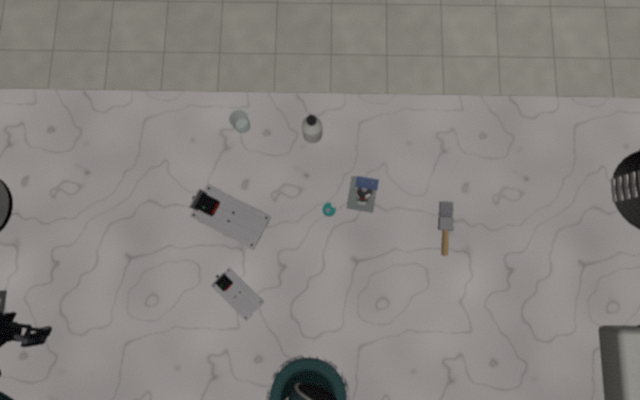

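```bash
cat > h.py <<'E'
import numpy as np,cv2
def ray(c,u,v):
    d=c["R"].T@np.array([(u-c["cx"])/c["fx"],(v-c["cy"])/c["fy"],1.]); return -c["R"].T@c["t"],d
def plane(c,u,v,z):
    o,d=ray(c,u,v); return o+d*(z-o[2])/d[2]
def cloud(c):
    v,u=np.mgrid[:400,:640]; D=c["depth"].astype(float)
    P=np.stack([(u-c["cx"])/c["fx"]*D,(v-c["cy"])/c["fy"]*D,D],-1)-c["t"]
    return P@c["R"]
def proj(c,X):
    p=np.asarray(X)@c["R"].T+c["t"]; return p[...,:2]/p[...,2:]*c["fx"]+[c["cx"],c["cy"]]
E
python3 - <<'E'
from h import *
t=np.load("top0.npz");s=np.load("scene0.npz")
for n,c in(("t",t),("s",s)):
    P=cloud(c); np.set_printoptions(precision=3,suppress=True)
    for nm,px in ({"bottle":(312,120),"beaker":(239,120),"turq":(329,209),"brush":(446,215),"hood":(368,184),"mag":(363,195)} if n=="t" else {"green":(295,207),"turq":(331,228),"hood":(287,174),"small":(500,260),"big":(450,325)}).items(): print(n,nm,P[px[1],px[0]])
    # rotated rect of stages
a=cloud(t)
for z0,z1,box in((.004,.016,(180,175,290,255)),(.003,.012,(335,165,390,220))):
    m=np.zeros((400,640),np.uint8);x0,y0,x1,y1=box
    m[y0:y1,x0:x1]=((a[...,2]>z0)&(a[...,2]<z1))[y0:y1,x0:x1]*255
    m=cv2.morphologyEx(m,cv2.MORPH_OPEN,np.ones((3,3)))
    pts=a[m>0][:,:2]; r=cv2.minAreaRect((pts*1000).astype(np.float32)); print(len(pts),r,pts.mean(0),np.median(a[m>0][:,2]))
big=[]
for n,c,b in(("t",t,(190,150,420,260)),("s",s,(240,150,520,370))):
    im=c["pixels"][:,:,::-1]; x0,y0,x1,y1=b
    big.append(cv2.resize(im[y0:y1,x0:x1],None,fx=3.4 if n=="t" else 2.8,fy=3.4 if n=="t" else 2.8,interpolation=cv2.INTER_CUBIC))
cv2.imwrite("pics/c_top.png",big[0])
cv2.imwrite("pics/c_mag.png",cv2.resize(s["pixels"][155:245,250:350,::-1],None,fx=6,fy=6,interpolation=cv2.INTER_CUBIC))
E
```

```text
t bottle [ 0.759 -0.     0.141]
t beaker [ 0.806  0.231 -0.001]
t turq [ 0.529 -0.052  0.022]
t brush [ 0.517 -0.397  0.017]
t hood [ 0.583 -0.154  0.141]
t mag [ 0.557 -0.144  0.112]
s green [ 0.577 -0.132  0.043]
s turq [ 0.534 -0.04   0.019]
s hood [ 0.59  -0.136  0.137]
s small [0.328 0.255 0.037]
s big [0.564 0.321 0.077]
2206 ((504.73297119140625, 241.54434204101562), (217.28701782226562, 113.24491882324219), 63.640953063964844) [0.499 0.228] 0.010949858422118616
313 ((578.9183349609375, -148.87518310546875), (79.84900665283203, 100.71651458740234), 82.5550537109375) [ 0.564 -0.134] 0.006720613199420323
```

View pics/c_mag.png

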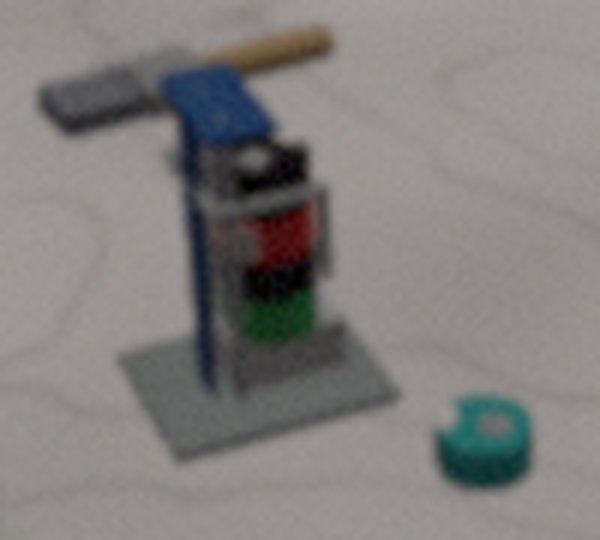

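View pics/c_top.png

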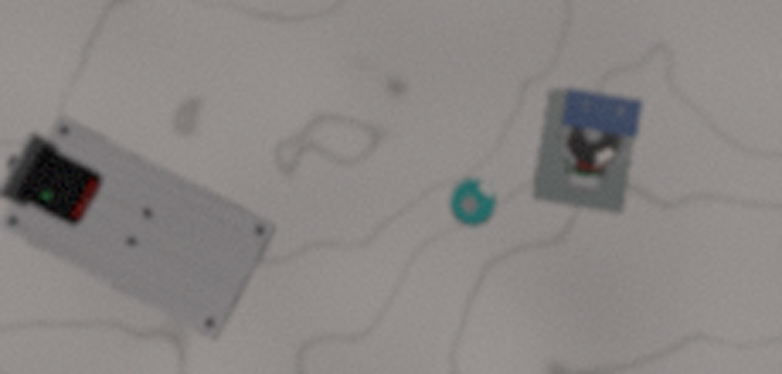

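Emit:
play_rows --rows '[{"dx": -0.75,"dy": -0.64,"dz": -0.15},{"dx": -0.75,"dy": -0.64,"dz": -0.15},{"dx": -0.75,"dy": -0.64,"dz": -0.15},{"dx": -0.75,"dy": -0.64,"dz": -0.15},{"dx": -0.75,"dy": -0.64,"dz": -0.15},{"dx": -0.75,"dy": -0.64,"dz": -0.15},{"dx": -0.75,"dy": -0.64,"dz": -0.15},{"dx": -0.75,"dy": -0.64,"dz": -0.15},{"dx": -0.75,"dy": -0.64,"dz": -0.15},{"dx": -0.75,"dy": -0.64,"dz": -0.15},{"dx": -0.75,"dy": -0.64,"dz": -0.15},{"dx": -0.75,"dy": -0.64,"dz": -0.15},{"dx": -0.75,"dy": -0.64,"dz": -0.15},{"dx": -0.75,"dy": -0.64,"dz": -0.15},{"dx": -0.75,"dy": -0.64,"dz": -0.15},{"dx": -0.75,"dy": -0.64,"dz": -0.15},{"dx": -0.75,"dy": -0.64,"dz": -0.15},{"dx": -0.75,"dy": -0.64,"dz": -0.15},{"dx": -0.75,"dy": -0.64,"dz": -0.15},{"dx": -0.75,"dy": -0.64,"dz": -0.15}]'

```text
validation failed for argument at $.ro...
```

Emit:
play_rows --rows '[{"dx": -0.75,"dy": -0.64,"dz": -0.15,"roll": 0,"fingers": 0},{"dx": -0.75,"dy": -0.64,"dz": -0.15,"roll": 0,"fingers": 0}]'

```text
time: 0.27
tool_pos: [0.2618, 0.5686, 0.2414]
tcp_rot: [-0.521, -3.097, 0.004]
wrist_force: [1.7, -0.6, 0.4]
width: 1.0
```

Emit:
play_rows --rows '[{"dx": -0.75,"dy": -0.64,"dz": -0.15,"roll": 0,"fingers": 0},{"dx": -0.75,"dy": -0.64,"dz": -0.15,"roll": 0,"fingers": 0},{"dx": -0.75,"dy": -0.64,"dz": -0.15,"roll": 0,"fingers": 0},{"dx": -0.75,"dy": -0.64,"dz": -0.15,"roll": 0,"fingers": 0},{"dx": -0.75,"dy": -0.64,"dz": -0.15,"roll": 0,"fingers": 0},{"dx": -0.75,"dy": -0.64,"dz": -0.15,"roll": 0,"fingers": 0},{"dx": -0.75,"dy": -0.64,"dz": -0.15,"roll": 0,"fingers": 0},{"dx": -0.75,"dy": -0.64,"dz": -0.15,"roll": 0,"fingers": 0},{"dx": -0.75,"dy": -0.64,"dz": -0.15,"roll": 0,"fingers": 0},{"dx": -0.75,"dy": -0.64,"dz": -0.15,"roll": 0,"fingers": 0},{"dx": -0.75,"dy": -0.64,"dz": -0.15,"roll": 0,"fingers": 0},{"dx": -0.75,"dy": -0.64,"dz": -0.15,"roll": 0,"fingers": 0},{"dx": -0.75,"dy": -0.64,"dz": -0.15,"roll": 0,"fingers": 0},{"dx": -0.75,"dy": -0.64,"dz": -0.15,"roll": 0,"fingers": 0},{"dx": -0.75,"dy": -0.64,"dz": -0.15,"roll": 0,"fingers": 0},{"dx": -0.75,"dy": -0.64,"dz": -0.15,"roll": 0,"fingers": 0}]'

```text
time: 1.6
tool_pos: [0.5808, 0.0218, 0.3391]
tcp_rot: [-0.527, -3.096, -0.0]
wrist_force: [1.2, 1.7, -0.2]
width: 1.003
```

Emit:
play_rows --rows '[{"dx": -1,"dy": 0,"dz": 0,"roll": 0,"fingers": 0},{"dx": -1,"dy": 0,"dz": 0,"roll": 0,"fingers": 0},{"dx": -1,"dy": 0,"dz": 0,"roll": 0,"fingers": 0},{"dx": -1,"dy": 0,"dz": 0,"roll": 0,"fingers": 0},{"dx": -1,"dy": 0,"dz": 0,"roll": 0,"fingers": 0},{"dx": -1,"dy": 0,"dz": 0,"roll": 0,"fingers": 0},{"dx": -1,"dy": 0,"dz": 0,"roll": 0,"fingers": 0},{"dx": -1,"dy": 0,"dz": 0,"roll": 0,"fingers": 0},{"dx": -1,"dy": 0,"dz": 0,"roll": 0,"fingers": 0},{"dx": -1,"dy": 0,"dz": 0,"roll": 0,"fingers": 0},{"dx": -1,"dy": 0,"dz": 0,"roll": 0,"fingers": 0},{"dx": -1,"dy": 0,"dz": 0,"roll": 0,"fingers": 0}]'

```text
time: 2.6
tool_pos: [0.9814, -0.1262, 0.3018]
tcp_rot: [0.525, 3.089, 0.002]
wrist_force: [-3.6, 1.2, -5.2]
width: 1.001
```

```bash
python3 -c "
from workcell import bot
from scipy.spatial.transform import Rotation as R
s=bot.read_state();print(s['q'],s['tool_pos']);print(R.from_rotvec(s['tcp_rot']).as_matrix().round(3))"
```

```text
[-1.53423508e-01  1.01428593e+00  3.27382069e-01  1.15809302e-03
  1.79211637e+00 -1.38723186e+00] [ 0.98142223 -0.12617243  0.3017996 ]
[[-0.944  0.33   0.008]
 [ 0.33   0.944 -0.   ]
 [-0.007  0.003 -1.   ]]
```

Emit:
play_rows --rows '[{"dx": -1,"dy": 0,"dz": 0,"roll": 0,"fingers": 0},{"dx": -1,"dy": 0,"dz": 0,"roll": 0,"fingers": 0},{"dx": -1,"dy": 0,"dz": 0,"roll": 0,"fingers": 0},{"dx": -1,"dy": 0,"dz": 0,"roll": 0,"fingers": 0},{"dx": -1,"dy": 0,"dz": 0,"roll": 0,"fingers": 0},{"dx": -1,"dy": 0,"dz": 0,"roll": 0,"fingers": 0}]'

```text
time: 3.1
tool_pos: [1.05, -0.1811, 0.28]
tcp_rot: [0.495, 2.907, 0.006]
wrist_force: [-0.2, 0.4, 0.0]
width: 1.0
```

```bash
python3 -c "
from workcell import bot
from scipy.spatial.transform import Rotation as R
s=bot.read_state();print(s['q'],s['tool_pos']);print(R.from_rotvec(s['tcp_rot']).as_matrix().round(3))"
```

```text
[-0.19721253  1.05069032  0.31313987  0.00941409  1.58545657 -1.42985693] [ 1.05002481 -0.18107533  0.27995356]
[[-0.926  0.327  0.189]
 [ 0.328  0.944 -0.028]
 [-0.188  0.036 -0.982]]
```

Emit:
play_rows --rows '[{"dx": -1,"dy": 0,"dz": 0,"roll": 0,"fingers": 0},{"dx": -1,"dy": 0,"dz": 0,"roll": 0,"fingers": 0},{"dx": -1,"dy": 0,"dz": 0,"roll": 0,"fingers": 0},{"dx": -1,"dy": 0,"dz": 0,"roll": 0,"fingers": 0},{"dx": -1,"dy": 0,"dz": 0,"roll": 0,"fingers": 0},{"dx": -1,"dy": 0,"dz": 0,"roll": 0,"fingers": 0}]'

```text
time: 3.6
tool_pos: [1.1031, -0.2269, 0.2806]
tcp_rot: [0.468, 2.744, 0.0]
wrist_force: [-0.2, -1.1, 0.3]
width: 0.999
```

```bash
cat > st.py <<'E'
from workcell import bot
from scipy.spatial.transform import Rotation as R
import numpy as np
s=bot.read_state();M=R.from_rotvec(s['tcp_rot']).as_matrix()
print(s['time'],s['q'].round(3),s['tool_pos'].round(4),s['wrist_force'].round(1),round(s['width'],3));print(M.round(3))
z=M[:,2];y=M[:,1];print("lean",np.degrees(np.arccos(-z[2])).round(1),"az",np.degrees(np.arctan2(z[1],z[0])).round(1),"yaz",np.degrees(np.arctan2(y[1],y[0])).round(1))
E
python3 st.py
```

```text
3.6 [-0.232  1.066  0.313  0.023  1.405 -1.464] [ 1.1031 -0.2269  0.2806] [-0.2 -1.1  0.3] 0.999
[[-0.882  0.321  0.345]
 [ 0.321  0.945 -0.059]
 [-0.345  0.059 -0.937]]
lean 20.5 az -9.6 yaz 71.2
```

Emit:
play_rows --rows '[{"dx": -1,"dy": 0,"dz": 0,"roll": 0,"fingers": 0},{"dx": -1,"dy": 0,"dz": 0.2,"roll": 0,"fingers": 0},{"dx": -1,"dy": 0,"dz": 0.2,"roll": 0,"fingers": 0},{"dx": -1,"dy": 0,"dz": 0.2,"roll": 0,"fingers": 0},{"dx": -1,"dy": 0,"dz": 0.2,"roll": 0,"fingers": 0},{"dx": -1,"dy": 0,"dz": 0.2,"roll": 0,"fingers": 0},{"dx": -1,"dy": 0,"dz": 0.2,"roll": 0,"fingers": 0},{"dx": -1,"dy": 0,"dz": 0.2,"roll": 0,"fingers": 0},{"dx": -1,"dy": 0,"dz": 0.2,"roll": 0,"fingers": 0},{"dx": -1,"dy": 0,"dz": 0.2,"roll": 0,"fingers": 0}]'

```text
time: 4.43
tool_pos: [1.1838, -0.2904, 0.3039]
tcp_rot: [0.425, 2.468, -0.021]
wrist_force: [0.1, -0.2, -0.4]
width: 0.999
```

```bash
python3 st.py
```

```text
4.4333 [-0.274  1.088  0.313  0.052  1.105 -1.512] [ 1.1838 -0.2904  0.3039] [ 0.1 -0.2 -0.4] 0.999
[[-0.752  0.307  0.584]
 [ 0.297  0.948 -0.116]
 [-0.589  0.086 -0.804]]
lean 36.5 az -11.2 yaz 72.1
```

Emit:
play_rows --rows '[{"dx": 0.38,"dy": 0.9,"dz": -0.18,"roll": 0,"fingers": 0},{"dx": 0.38,"dy": 0.9,"dz": -0.18,"roll": 0,"fingers": 0},{"dx": 0.38,"dy": 0.9,"dz": -0.18,"roll": 0,"fingers": 0},{"dx": 0.38,"dy": 0.9,"dz": -0.18,"roll": 0,"fingers": 0},{"dx": 0.38,"dy": 0.9,"dz": -0.18,"roll": 0,"fingers": 0},{"dx": 0.38,"dy": 0.9,"dz": -0.18,"roll": 0,"fingers": 0},{"dx": 0.38,"dy": 0.9,"dz": -0.18,"roll": 0,"fingers": 0},{"dx": 0.38,"dy": 0.9,"dz": -0.18,"roll": 0,"fingers": 0},{"dx": 0.38,"dy": 0.9,"dz": -0.18,"roll": 0,"fingers": 0},{"dx": 0.38,"dy": 0.9,"dz": -0.18,"roll": 0,"fingers": 0},{"dx": 0.38,"dy": 0.9,"dz": -0.18,"roll": 0,"fingers": 0},{"dx": 0.38,"dy": 0.9,"dz": -0.18,"roll": 0,"fingers": 0},{"dx": 0.38,"dy": 0.9,"dz": -0.18,"roll": 0,"fingers": 0},{"dx": 0.38,"dy": 0.9,"dz": -0.18,"roll": 0,"fingers": 0},{"dx": -0.58,"dy": 0.68,"dz": 0.4,"roll": 0,"fingers": 0},{"dx": -0.58,"dy": 0.68,"dz": 0.4,"roll": 0,"fingers": 0},{"dx": -0.58,"dy": 0.68,"dz": 0.4,"roll": 0,"fingers": 0},{"dx": -0.58,"dy": 0.68,"dz": 0.4,"roll": 0,"fingers": 0},{"dx": -0.58,"dy": 0.68,"dz": 0.4,"roll": 0,"fingers": 0},{"dx": -0.58,"dy": 0.68,"dz": 0.4,"roll": 0,"fingers": 0}]'

```text
time: 6.1
tool_pos: [1.1971, 0.3196, 0.2885]
tcp_rot: [0.383, 2.371, 0.046]
wrist_force: [0.5, -0.1, 0.3]
width: 1.0
```

```bash
python3 st.py
```

```text
6.1 [ 0.32   1.126  0.314 -0.334  1.034 -0.859] [1.1971 0.3196 0.2885] [ 0.5 -0.1  0.3] 1.0
[[-0.694  0.261  0.671]
 [ 0.287  0.955 -0.074]
 [-0.66   0.141 -0.738]]
lean 42.4 az -6.3 yaz 74.7
```

```bash
cat > kin.py <<'E'
import numpy as np
from scipy.optimize import least_squares
from scipy.spatial.transform import Rotation as R
Rz=lambda a:R.from_euler('z',a).as_matrix(); Ry=lambda a:R.from_euler('y',a).as_matrix()
C=None
def fk(q,p):
    a,b,L,h=p
    A=Rz(q[0])@Ry(q[1]); B=A@Ry(q[2]); T=B@Rz(q[3])@Ry(q[4])@Rz(q[5])
    return np.array([0,0,h])+A@[0,0,a]+B@[0,0,b]+T@[0,0,L],T
D=[([1.1971,.26477,1.6054,0,1.27374,-.03691],[.22278,.63638,.22994]),([-.15342,1.01429,.32738,.00116,1.79212,-1.38723],[.98142,-.12617,.3018]),
([-.274,1.088,.313,.052,1.105,-1.512],[1.1838,-.2904,.3039]),([.32,1.126,.314,-.334,1.034,-.859],[1.1971,.3196,.2885])]
P=least_squares(lambda p:np.concatenate([fk(q,p)[0]-np.array(x) for q,x in D]),[.51,.56,.35,.25]).x
def M0(): # tool const: compare with last measured rotation
    M=np.array([[-.694,.261,.671],[.287,.955,-.074],[-.66,.141,-.738]]); return fk(D[3][0],P)[1].T@M
K=np.round(M0())
lo=np.array([-2.63,-.94,.31,-1.31,0,-2.55]);hi=np.array([2.63,2.18,2.57,4.45,2.66,2.55])
def ik(x,M,q0):
    def f(q):
        y,T=fk(q,P); return np.concatenate([(y-x)*5,R.from_matrix((T@K).T@M).as_rotvec()])
    s=least_squares(f,np.clip(q0,lo+.001,hi-.001),bounds=(lo,hi)); return s.x,s.cost
E
python3 - <<'E'
from kin import *
np.set_printoptions(precision=3,suppress=True)
print(P,K,[np.abs(fk(q,P)[0]-x).max().round(4) for q,x in D])
def tool(lean,az,flip):
    l,a=np.radians([lean,az]); z=np.array([np.sin(l)*np.cos(a),np.sin(l)*np.sin(a),-np.cos(l)]); y=np.array([-np.sin(a),np.cos(a),0])*flip
    return np.stack([np.cross(y,z),y,z],1)
u=np.array([np.cos(np.radians(-7.45)),np.sin(np.radians(-7.45)),0])
for lean in (38,42.4):
  for fl,q0 in ((1,[-.25,.1,2.4,.1,.1,-1.5]),(-1,[-.25,.1,2.4,2,.1,-.5])):
    for d in (-.002,-.03,-.05):
        q,c=ik(np.array([.571,-.148,.032])+u*d,tool(lean,-6.3,fl),q0); q0=q; print(lean,fl,d,q,round(c,6))
  q,c=ik(np.array([.571,-.148,.132])+u*d,tool(lean,-6.3,-1),q0);print("up",q,c)
E
```

```text
[0.515 0.568 0.335 0.237] [[-0. -1. -0.]
 [ 1. -0. -0.]
 [ 0. -0.  1.]] [np.float64(0.0243), np.float64(0.0253), np.float64(0.0234), np.float64(0.0211)]
38 1 -0.002 [-0.292  0.077  2.387  0.837  0.097 -2.55 ] 0.001852
38 1 -0.03 [-0.301  0.026  2.44   0.83   0.099 -2.55 ] 0.002159
38 1 -0.05 [-0.308 -0.013  2.477  0.825  0.102 -2.55 ] 0.002335
38 -1 -0.002 [-0.331  0.086  2.412  1.632  0.136 -0.237] 0.0
38 -1 -0.03 [-0.347  0.037  2.466  1.648  0.145 -0.266] 0.0
38 -1 -0.05 [-0.359  0.     2.504  1.641  0.153 -0.269] 0.0
up [-0.359 -0.223  2.444  0.519  0.312  0.875] 1.0609144774928554e-25
42.4 1 -0.002 [-0.265  0.068  2.405  0.862  0.037 -2.55 ] 0.007445
42.4 1 -0.03 [-0.271  0.015  2.459  0.857  0.038 -2.55 ] 0.007939
42.4 1 -0.05 [-0.277 -0.025  2.497  0.852  0.04  -2.55 ] 0.008179
42.4 -1 -0.002 [-0.343  0.094  2.454  2.27   0.205 -0.883] 0.0
42.4 -1 -0.03 [-0.36   0.046  2.508  2.247  0.216 -0.874] 0.0
42.4 -1 -0.05 [-0.374  0.009  2.546  2.219  0.223 -0.857] 0.0
up [-0.374 -0.237  2.492  0.829  0.242  0.559] 2.0454198223554286e-22
```

Emit:
play_rows --rows '[{"dx": 0,"dy": 0,"dz": -0.1,"roll": 1,"fingers": 0},{"dx": 0,"dy": 0,"dz": -0.1,"roll": 1,"fingers": 0},{"dx": 0,"dy": 0,"dz": -0.1,"roll": 1,"fingers": 0},{"dx": 0,"dy": 0,"dz": -0.1,"roll": 1,"fingers": 0},{"dx": 0,"dy": 0,"dz": -0.1,"roll": 1,"fingers": 0},{"dx": 0,"dy": 0,"dz": -0.1,"roll": 1,"fingers": 0},{"dx": 0,"dy": 0,"dz": -0.1,"roll": 1,"fingers": 0},{"dx": 0,"dy": 0,"dz": -0.1,"roll": 1,"fingers": 0},{"dx": 0,"dy": 0,"dz": -0.1,"roll": 1,"fingers": 0},{"dx": 0,"dy": 0,"dz": -0.1,"roll": 1,"fingers": 0},{"dx": 0,"dy": 0,"dz": -0.1,"roll": 1,"fingers": 0},{"dx": 0,"dy": 0,"dz": -0.1,"roll": 1,"fingers": 0},{"dx": 0,"dy": 0,"dz": -0.1,"roll": 1,"fingers": 0},{"dx": 0,"dy": 0,"dz": -0.1,"roll": 1,"fingers": 0},{"dx": 0,"dy": 0,"dz": -0.1,"roll": 1,"fingers": 0},{"dx": 0,"dy": 0,"dz": -0.1,"roll": 1,"fingers": 0},{"dx": 0,"dy": 0,"dz": -0.1,"roll": 1,"fingers": 0},{"dx": 0,"dy": 0,"dz": -0.1,"roll": 1,"fingers": 0},{"dx": 0,"dy": 0,"dz": -0.1,"roll": 1,"fingers": 0},{"dx": 0,"dy": 0,"dz": -0.1,"roll": 1,"fingers": 0}]'

```text
time: 7.77
tool_pos: [1.1428, 0.325, 0.3503]
tcp_rot: [1.909, 1.642, 0.667]
wrist_force: [0.6, 0.4, 1.3]
width: 0.998
```

Emit:
play_rows --rows '[{"dx": 0,"dy": 0,"dz": -0.1,"roll": 1,"fingers": 0},{"dx": 0,"dy": 0,"dz": -0.1,"roll": 1,"fingers": 0},{"dx": 0,"dy": 0,"dz": -0.1,"roll": 1,"fingers": 0},{"dx": 0,"dy": 0,"dz": -0.1,"roll": 1,"fingers": 0},{"dx": 0,"dy": 0,"dz": -0.1,"roll": 1,"fingers": 0},{"dx": 0,"dy": 0,"dz": -0.1,"roll": 1,"fingers": 0},{"dx": 0,"dy": 0,"dz": -0.1,"roll": 1,"fingers": 0},{"dx": 0,"dy": 0,"dz": -0.1,"roll": 1,"fingers": 0},{"dx": 0,"dy": 0,"dz": -0.1,"roll": 1,"fingers": 0},{"dx": 0,"dy": 0,"dz": -0.1,"roll": 1,"fingers": 0},{"dx": 0,"dy": 0,"dz": -0.1,"roll": 1,"fingers": 0},{"dx": 0,"dy": 0,"dz": -0.1,"roll": 1,"fingers": 0},{"dx": 0,"dy": 0,"dz": -0.1,"roll": 1,"fingers": 0},{"dx": 0,"dy": 0,"dz": -0.1,"roll": 1,"fingers": 0},{"dx": 0,"dy": 0,"dz": -0.1,"roll": 1,"fingers": 0},{"dx": 0,"dy": 0,"dz": -0.1,"roll": 1,"fingers": 0},{"dx": 0,"dy": 0,"dz": -0.1,"roll": 1,"fingers": 0},{"dx": 0,"dy": 0,"dz": -0.1,"roll": 1,"fingers": 0},{"dx": 0,"dy": 0,"dz": -0.1,"roll": 1,"fingers": 0},{"dx": 0,"dy": 0,"dz": -0.1,"roll": 1,"fingers": 0}]'

```text
time: 9.43
tool_pos: [1.089, 0.3309, 0.4093]
tcp_rot: [2.848, 0.035, 1.099]
wrist_force: [0.4, -0.5, 0.1]
width: 1.001
```

```bash
python3 st.py; sed -i 's/a,b,L,h=p/a,b,L,h,o=p/; s/return np.array(\[0,0,h\])/return Rz(q[0])@[0,o,h]/; s/\[.51,.56,.35,.25\]/[.51,.56,.35,.25,.02]/' kin.py; python3 -c "
from kin import *
print(P.round(4),[np.abs(fk(q,P)[0]-x).max().round(4) for q,x in D])"
```

```text
9.4333 [ 0.368  0.788  0.687 -0.375  1.017  2.005] [1.089  0.3309 0.4093] [ 0.4 -0.5  0.1] 1.001
[[ 0.741 -0.011  0.671]
 [ 0.053 -0.996 -0.074]
 [ 0.669  0.091 -0.737]]
lean 42.5 az -6.3 yaz -90.6
[0.5123 0.566  0.3481 0.2506 0.0248] [np.float64(0.0002), np.float64(0.0003), np.float64(0.0005), np.float64(0.0006)]
```

```bash
cat > path.py <<'E'
from kin import *
import sys
np.set_printoptions(precision=3,suppress=True)
def walk(q,M,pts,n=12,show=3):
    x0=fk(q,P)[0]
    for x in pts:
        x=np.array(x); qs=[]; N=max(1,int(np.linalg.norm(x-x0)/.01))
        mx=0
        for i in range(1,N+1):
            qn,c=ik(x0+(x-x0)*i/N,M,q); mx=max(mx,np.abs(qn-q).max()); q=qn
            if i%max(1,N//show)==0: print((x0+(x-x0)*i/N).round(3),q,"%.1e"%c,"dq/cm",round(mx,3)); mx=0
        print("tool-axis shift /0.04:",((x-x0)@M/.04).round(2)); x0=x
    return q
E
python3 - <<'E'
from path import *
from workcell import bot
s=bot.read_state(); M=R.from_rotvec(s['tcp_rot']).as_matrix()@Rz(np.radians(8))
print(M)
q=s['q'].copy(); q[5]+=.14
u=np.array([np.cos(np.radians(-7.45)),np.sin(np.radians(-7.45)),0])
m=np.array([.571,-.148,0])
q=walk(q,M,[m-.04*u+[0,0,.26],m-.002*u+[0,0,.15],m-.002*u+[0,0,.032],m-.05*u+[0,0,.032]])
E
```

```text
[[ 0.732 -0.114  0.671]
 [-0.086 -0.994 -0.074]
 [ 0.675 -0.003 -0.737]]
[0.908 0.177 0.361] [ 0.257  0.3    1.489 -0.394  0.684  2.164] 2.1e-19 dq/cm 0.05
[0.727 0.024 0.313] [ 0.05  -0.072  1.99  -0.227  0.499  1.894] 5.3e-19 dq/cm 0.024
[ 0.546 -0.13   0.264] [-0.397 -0.401  2.336  0.394  0.519  1.015] 1.6e-29 dq/cm 0.046
tool-axis shift /0.04: [-11.72  13.36  -5.73]
[ 0.542 -0.144  0.23 ] [-0.442 -0.364  2.378  0.511  0.466  0.863] 1.8e-30 dq/cm 0.025
[ 0.552 -0.146  0.2  ] [-0.433 -0.299  2.394  0.593  0.392  0.777] 3.2e-30 dq/cm 0.032
[ 0.562 -0.147  0.17 ] [-0.424 -0.227  2.406  0.717  0.322  0.65 ] 4.9e-30 dq/cm 0.048
tool-axis shift /0.04: [-1.16  0.02  2.67]
[ 0.569 -0.148  0.118] [-0.418 -0.115  2.434  1.107  0.231  0.249] 1.7e-24 dq/cm 0.106
[ 0.569 -0.148  0.086] [-0.418 -0.046  2.453  1.492  0.207 -0.145] 1.4e-23 dq/cm 0.142
[ 0.569 -0.148  0.053] [-0.418  0.031  2.466  1.909  0.219 -0.572] 3.0e-27 dq/cm 0.146
tool-axis shift /0.04: [-1.99  0.01  2.18]
[ 0.557 -0.146  0.032] [-0.428  0.066  2.495  2.13   0.251 -0.807] 2.6e-27 dq/cm 0.023
[ 0.545 -0.145  0.032] [-0.439  0.045  2.518  2.116  0.257 -0.801] 5.7e-23 dq/cm 0.023
[ 0.533 -0.143  0.032] [-0.45   0.023  2.541  2.098  0.263 -0.793] 2.0e-30 dq/cm 0.023
[ 0.521 -0.142  0.032] [-0.462  0.001  2.564  2.077  0.269 -0.782] 5.4e-20 dq/cm 0.023
tool-axis shift /0.04: [-0.88 -0.02 -0.81]
```

Emit:
play_rows --rows '[{"dx": 0,"dy": 0,"dz": 0,"roll": 1,"fingers": 0},{"dx": 0,"dy": 0,"dz": 0,"roll": 1,"fingers": 0},{"dx": -0.585,"dy": 0.668,"dz": -0.287,"roll": 0,"fingers": 0},{"dx": -0.585,"dy": 0.668,"dz": -0.287,"roll": 0,"fingers": 0},{"dx": -0.585,"dy": 0.668,"dz": -0.287,"roll": 0,"fingers": 0},{"dx": -0.585,"dy": 0.668,"dz": -0.287,"roll": 0,"fingers": 0},{"dx": -0.585,"dy": 0.668,"dz": -0.287,"roll": 0,"fingers": 0},{"dx": -0.585,"dy": 0.668,"dz": -0.287,"roll": 0,"fingers": 0},{"dx": -0.585,"dy": 0.668,"dz": -0.287,"roll": 0,"fingers": 0},{"dx": -0.585,"dy": 0.668,"dz": -0.287,"roll": 0,"fingers": 0},{"dx": -0.585,"dy": 0.668,"dz": -0.287,"roll": 0,"fingers": 0},{"dx": -0.585,"dy": 0.668,"dz": -0.287,"roll": 0,"fingers": 0},{"dx": -0.585,"dy": 0.668,"dz": -0.287,"roll": 0,"fingers": 0},{"dx": -0.585,"dy": 0.668,"dz": -0.287,"roll": 0,"fingers": 0},{"dx": -0.585,"dy": 0.668,"dz": -0.287,"roll": 0,"fingers": 0},{"dx": -0.585,"dy": 0.668,"dz": -0.287,"roll": 0,"fingers": 0},{"dx": -0.585,"dy": 0.668,"dz": -0.287,"roll": 0,"fingers": 0},{"dx": -0.585,"dy": 0.668,"dz": -0.287,"roll": 0,"fingers": 0},{"dx": -0.585,"dy": 0.668,"dz": -0.287,"roll": 0,"fingers": 0},{"dx": -0.585,"dy": 0.668,"dz": -0.287,"roll": 0,"fingers": 0}]'

```text
time: 11.1
tool_pos: [0.587, -0.0972, 0.2761]
tcp_rot: [2.887, -0.16, 1.126]
wrist_force: [-0.4, -0.7, -0.0]
width: 0.997
```

Emit:
play_rows --rows '[{"dx": -0.585,"dy": 0.668,"dz": -0.287,"roll": 0,"fingers": 0},{"dx": -0.585,"dy": 0.668,"dz": -0.287,"roll": 0,"fingers": 0},{"dx": 0,"dy": 0,"dz": 0,"roll": 0,"fingers": 0}]'

```text
time: 11.35
tool_pos: [0.5283, -0.1479, 0.2587]
tcp_rot: [2.887, -0.17, 1.12]
wrist_force: [-0.5, 0.6, -0.6]
width: 1.002
```

```bash
python3 st.py
python3 - <<'E'
from workcell import bot, vision
import cv2,numpy as np
c=vision.read_camera("wrist"); cv2.imwrite("pics/w1.png",c["pixels"][:,:,::-1]); np.savez("w1.npz",**c)
E
```

```text
11.35 [-0.467 -0.423  2.358  0.463  0.546  0.905] [ 0.5283 -0.1479  0.2587] [-0.5  0.6 -0.6] 1.002
[[ 0.733 -0.117  0.67 ]
 [-0.087 -0.993 -0.078]
 [ 0.674 -0.002 -0.739]]
lean 42.4 az -6.6 yaz -96.7
```

View pics/w1.png

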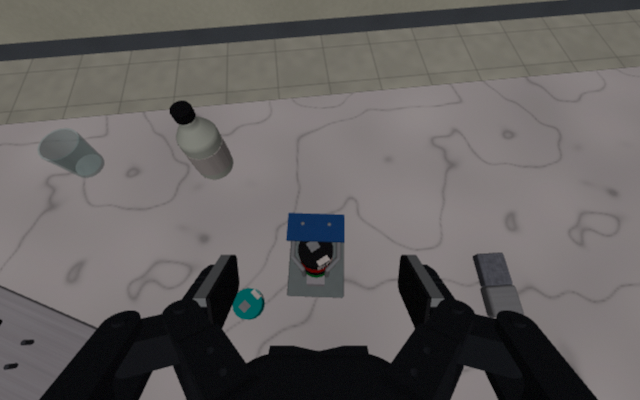

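Run:
```python
from h import *
np.set_printoptions(precision=4,suppress=True)
c=np.load("w1.npz"); a=cloud(c)
im=c["pixels"].astype(int); r,g,b=im[...,0],im[...,1],im[...,2]
m=(b>r+40)&(b>g+25)&(a[...,2]>.12); P=a[m]; print("hood",len(P),P.mean(0),cv2.minAreaRect((P[:,:2]*1000).astype(np.float32)))
box=np.zeros((400,640),bool); box[205:300,280:352]=1
for z0,z1 in((.003,.012),(.024,.034),(.040,.060),(.10,.106),(.107,.115)):
    m=box&(a[...,2]>z0)&(a[...,2]<z1); P=a[m]; print(z0,len(P),P.mean(0),cv2.minAreaRect((P[:,:2]*1000).astype(np.float32)))
m=box&(g>r+25)&(g>b+15); P=a[m]; print("green",len(P),P.mean(0) if len(P) else 0, np.argwhere(m)[:,::-1].mean(0) if len(P) else 0)
tq=(g>r+50)&(b>r+50);tq[:,300:]=0; print("turq",np.median(a[tq],0))
```

```text
hood 1491 [ 0.5845 -0.152   0.1387] ((547.1551513671875, -146.1383056640625), (58.5008659362793, 107.50006866455078), 81.34092712402344)
0.003 1450 [ 0.5513 -0.1491  0.006 ] ((566.9440307617188, -149.34747314453125), (79.13136291503906, 78.3801498413086), 81.65433502197266)
0.024 148 [ 0.5468 -0.1466  0.03  ] ((547.7191162109375, -146.7730255126953), (23.59641456604004, 11.81921100616455), 80.89331817626953)
0.04 50 [ 0.5516 -0.1476  0.0503] ((551.9600830078125, -153.14578247070312), (18.512178421020508, 40.82984161376953), 16.905357360839844)
0.1 287 [ 0.5616 -0.1497  0.1035] ((563.7566528320312, -148.8543243408203), (56.615840911865234, 30.05474853515625), 81.92875671386719)
0.107 766 [ 0.565  -0.1497  0.11  ] ((563.7614135742188, -149.59498596191406), (50.037269592285156, 28.909473419189453), 82.31562042236328)
green 34 [ 0.5514 -0.1468  0.0406] [315.0882 274.7647]
turq [ 0.5266 -0.0536  0.02  ]
```

Emit:
play_rows --rows '[{"dx": -0.266,"dy": -0.02,"dz": 0.677,"roll": 0,"fingers": 0},{"dx": -0.266,"dy": -0.02,"dz": 0.677,"roll": 0,"fingers": 0},{"dx": -0.266,"dy": -0.02,"dz": 0.677,"roll": 0,"fingers": 0},{"dx": -0.266,"dy": -0.02,"dz": 0.677,"roll": 0,"fingers": 0},{"dx": -0.168,"dy": 0,"dz": 0.185,"roll": 0,"fingers": 0},{"dx": -0.168,"dy": 0,"dz": 0.185,"roll": 0,"fingers": 0},{"dx": -0.168,"dy": 0,"dz": 0.185,"roll": 0,"fingers": 0},{"dx": -0.168,"dy": 0,"dz": 0.185,"roll": 0,"fingers": 0},{"dx": -0.168,"dy": 0,"dz": 0.185,"roll": 0,"fingers": 0},{"dx": -0.168,"dy": 0,"dz": 0.185,"roll": 0,"fingers": 0},{"dx": -0.168,"dy": 0,"dz": 0.185,"roll": 0,"fingers": 0},{"dx": 0,"dy": 0,"dz": 0,"roll": 0,"fingers": 0}]'

```text
time: 12.4
tool_pos: [0.5753, -0.144, 0.0812]
tcp_rot: [2.891, -0.162, 1.121]
wrist_force: [-0.9, -0.4, -0.4]
width: 1.002
```

```bash
python3 st.py
python3 - <<'E'
from workcell import bot, vision
import cv2,numpy as np
c=vision.read_camera("wrist"); cv2.imwrite("pics/w2.png",c["pixels"][:,:,::-1]); np.savez("w2.npz",**c)
E
```

```text
12.4 [-0.404 -0.023  2.442  1.547  0.199 -0.193] [ 0.5753 -0.144   0.0812] [-0.9 -0.4 -0.4] 1.002
[[ 0.734 -0.11   0.67 ]
 [-0.084 -0.994 -0.072]
 [ 0.674 -0.004 -0.738]]
lean 42.4 az -6.1 yaz -96.3
```

View pics/w2.png

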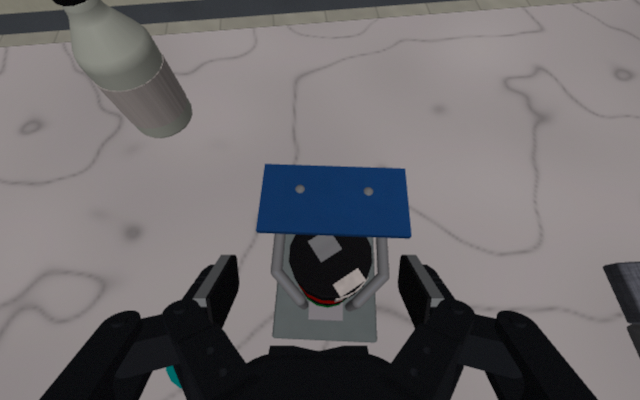

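Emit:
play_rows --rows '[{"dx": -0.158,"dy": 0.05,"dz": 0.143,"roll": 0,"fingers": 0},{"dx": -0.158,"dy": 0.05,"dz": 0.143,"roll": 0,"fingers": 0},{"dx": -0.158,"dy": 0.05,"dz": 0.143,"roll": 0,"fingers": 0},{"dx": -0.158,"dy": 0,"dz": 0.143,"roll": 0,"fingers": 0},{"dx": -0.158,"dy": 0,"dz": 0.143,"roll": 0,"fingers": 0},{"dx": -0.158,"dy": 0,"dz": 0.143,"roll": 0,"fingers": 0},{"dx": 0,"dy": 0,"dz": 0,"roll": 0,"fingers": 0}]'

```text
time: 13.03
tool_pos: [0.5703, -0.1502, 0.0318]
tcp_rot: [2.889, -0.162, 1.124]
wrist_force: [-0.8, 1.0, -0.2]
width: 0.998
```

```bash
python3 st.py
```

```text
13.0333 [-0.425  0.093  2.465  2.123  0.25  -0.8  ] [ 0.5703 -0.1502  0.0318] [-0.8  1.  -0.2] 0.998
[[ 0.733 -0.11   0.672]
 [-0.083 -0.994 -0.073]
 [ 0.676 -0.003 -0.737]]
lean 42.5 az -6.2 yaz -96.3
```

Emit:
play_rows --rows '[{"dx": -0.025,"dy": 0,"dz": 0.028,"roll": 0,"fingers": 0.3},{"dx": 0,"dy": 0,"dz": 0,"roll": 0,"fingers": 0.45},{"dx": 0,"dy": 0,"dz": 0,"roll": 0,"fingers": 0.6},{"dx": 0,"dy": 0,"dz": 0,"roll": 0,"fingers": 0.6},{"dx": 0,"dy": 0,"dz": 0,"roll": 0,"fingers": 0.7},{"dx": 0,"dy": 0,"dz": 0,"roll": 0,"fingers": 0.7},{"dx": 0,"dy": 0,"dz": 0,"roll": 0,"fingers": 0.7},{"dx": 0,"dy": 0,"dz": 0,"roll": 0,"fingers": 0.7}]' --grip_force 30

```text
time: 13.7
tool_pos: [0.5714, -0.1509, 0.0326]
tcp_rot: [2.886, -0.161, 1.13]
wrist_force: [-4.0, 2.4, 5.2]
width: 0.452
```

```bash
python3 st.py;  python3 - <<'E'
from workcell import bot, vision
import cv2,numpy as np
c=vision.read_camera("scene"); np.savez("s1.npz",**c)
a=c["pixels"][145:245,240:350,::-1]
cv2.imwrite("pics/s1.png",cv2.resize(a,None,fx=6,fy=6,interpolation=cv2.INTER_CUBIC))
E
```

```text
13.7 [-0.426  0.094  2.465  2.138  0.254 -0.816] [ 0.5714 -0.1509  0.0326] [-4.   2.4  5.2] 0.452
[[ 0.73  -0.11   0.675]
 [-0.082 -0.994 -0.073]
 [ 0.679 -0.002 -0.734]]
lean 42.8 az -6.2 yaz -96.3
```

View pics/s1.png

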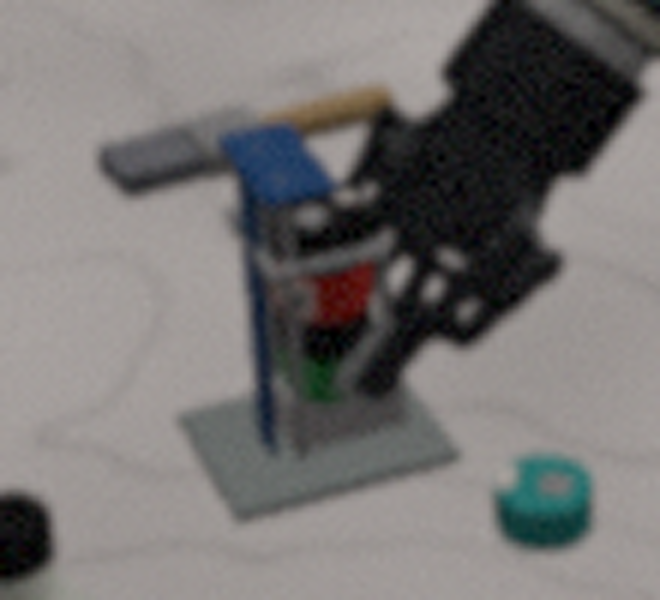

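Emit:
play_rows --rows '[{"dx": 0,"dy": 0,"dz": 0,"roll": 0,"fingers": 0.7},{"dx": -0.074,"dy": -0.003,"dz": -0.068,"roll": 0,"fingers": 0.7},{"dx": -0.074,"dy": -0.003,"dz": -0.068,"roll": 0,"fingers": 0.7},{"dx": -0.074,"dy": -0.003,"dz": -0.068,"roll": 0,"fingers": 0.7}]' --grip_force 45

```text
time: 14.08
tool_pos: [0.5599, -0.1493, 0.0327]
tcp_rot: [2.885, -0.161, 1.13]
wrist_force: [2.2, -0.7, 1.9]
width: 0.448
```

```bash
python3 st.py;  python3 - <<'E'
from workcell import bot, vision
import cv2,numpy as np
c=vision.read_camera("scene"); np.savez("s2.npz",**c)
for n in("s1.npz","s2.npz"):
    im=np.load(n)["pixels"].astype(int);r,g,b=[im[150:240,250:340,i] for i in range(3)]
    m=(g>r+25)&(g>b+20); v,u=np.nonzero(m); print(n,m.sum(),u.mean()+250 if m.sum() else 0,v.mean()+150 if m.sum() else 0,u.min()+250,u.max()+250)
    m=(r>g+50); v,u=np.nonzero(m); print(" red",m.sum(),u.mean()+250,v.mean()+150)
E
```

```text
14.0833 [-0.435  0.074  2.488  2.129  0.26  -0.815] [ 0.5599 -0.1493  0.0327] [ 2.2 -0.7  1.9] 0.448
[[ 0.729 -0.11   0.675]
 [-0.082 -0.994 -0.073]
 [ 0.679 -0.002 -0.734]]
lean 42.8 az -6.2 yaz -96.3
s1.npz 17 292.7647058823529 208.11764705882354 291 294
 red 52 297.2692307692308 193.30769230769232
s2.npz 20 295.95 207.4 293 299
 red 42 298.8095238095238 193.47619047619048
```

Emit:
play_rows --rows '[{"dx": -0.074,"dy": -0.003,"dz": -0.068,"roll": 0,"fingers": 0.7},{"dx": -0.074,"dy": -0.003,"dz": -0.068,"roll": 0,"fingers": 0.7},{"dx": -0.074,"dy": -0.003,"dz": -0.068,"roll": 0,"fingers": 0.7},{"dx": -0.074,"dy": -0.003,"dz": -0.068,"roll": 0,"fingers": 0.7},{"dx": -0.074,"dy": -0.003,"dz": -0.068,"roll": 0,"fingers": 0.7},{"dx": -0.074,"dy": -0.003,"dz": -0.068,"roll": 0,"fingers": 0.7},{"dx": -0.074,"dy": -0.003,"dz": -0.068,"roll": 0,"fingers": 0.7},{"dx": -0.074,"dy": -0.003,"dz": -0.068,"roll": 0,"fingers": 0.7},{"dx": -0.074,"dy": -0.003,"dz": -0.068,"roll": 0,"fingers": 0.7},{"dx": 0,"dy": 0,"dz": 0,"roll": 0,"fingers": 0.7}]'

```text
time: 14.97
tool_pos: [0.5197, -0.1438, 0.0291]
tcp_rot: [2.889, -0.163, 1.118]
wrist_force: [-0.3, -0.1, -0.5]
width: 0.447
```

```bash
python3 st.py;  python3 - <<'E'
from workcell import bot, vision
import cv2,numpy as np
c=vision.read_camera("scene"); np.savez("s3.npz",**c)
w=vision.read_camera("wrist"); np.savez("w3.npz",**w)
a=cv2.resize(c["pixels"][145:245,240:350,::-1],None,fx=4,fy=4,interpolation=cv2.INTER_CUBIC)
b=w["pixels"][100:400,140:500,::-1]; b=cv2.resize(b,(int(360*400/300),400)); a=cv2.resize(a,(320,400*320//320))[:400]
cv2.imwrite("pics/s3.png",np.hstack([a,b]))
E
```

```text
14.9667 [-0.47   0.01   2.562  2.08   0.274 -0.795] [ 0.5197 -0.1438  0.0291] [-0.3 -0.1 -0.5] 0.447
[[ 0.735 -0.112  0.669]
 [-0.084 -0.994 -0.075]
 [ 0.673 -0.001 -0.739]]
lean 42.3 az -6.4 yaz -96.4
```

View pics/s3.png

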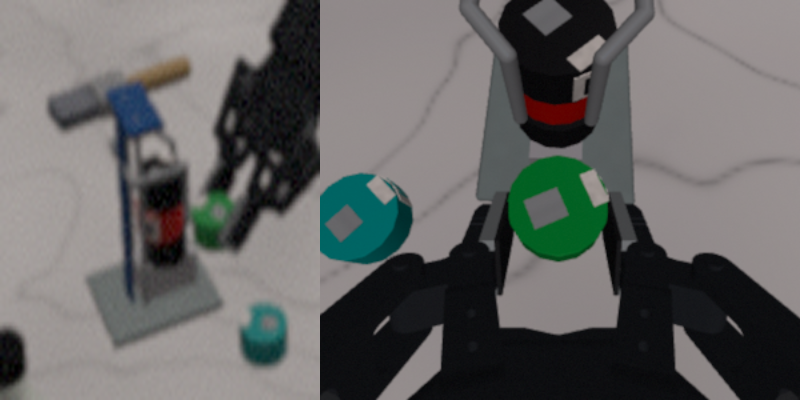

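Run:
```python
from path import *
from h import *
from workcell import bot
s=bot.read_state(); M=R.from_rotvec(s['tcp_rot']).as_matrix(); q=s['q']; x=s['tool_pos']
walk(q,M,[x+[0,0,.035],[.50,-.27,.064],[.50,-.27,.006]])
w=np.load("w3.npz"); im=w["pixels"].astype(int); r,g,b=im[...,0],im[...,1],im[...,2]; a=cloud(w)
m=((g>r+40)&(g>b+40)).astype(np.uint8); v,u=np.nonzero(m); print("green bbox",u.min(),u.max(),v.min(),v.max())
P=a[m>0]; print("z pct",np.percentile(P[:,2],[5,50,95]), P.mean(0))
```

```text
[ 0.521 -0.144  0.04 ] [-0.47  -0.024  2.56   1.956  0.258 -0.666] 6.9e-24 dq/cm 0.129
[ 0.52  -0.144  0.052] [-0.47  -0.059  2.557  1.817  0.247 -0.522] 3.8e-25 dq/cm 0.143
[ 0.52  -0.144  0.064] [-0.47  -0.093  2.553  1.669  0.24  -0.369] 3.5e-26 dq/cm 0.153
tool-axis shift /0.04: [ 0.57 -0.01 -0.67]
[ 0.513 -0.186  0.064] [-0.595 -0.065  2.528  1.568  0.319 -0.366] 2.1e-30 dq/cm 0.032
[ 0.507 -0.228  0.064] [-0.709 -0.029  2.494  1.493  0.39  -0.381] 8.4e-32 dq/cm 0.03
[ 0.5   -0.27   0.064] [-0.809  0.014  2.452  1.43   0.453 -0.398] 1.5e-19 dq/cm 0.026
tool-axis shift /0.04: [-0.09  3.2  -0.1 ]
[ 0.5   -0.27   0.052] [-0.809  0.042  2.456  1.497  0.449 -0.471] 6.0e-30 dq/cm 0.074
[ 0.5   -0.27   0.041] [-0.809  0.071  2.459  1.564  0.448 -0.546] 1.9e-30 dq/cm 0.075
[ 0.5   -0.27   0.029] [-0.809  0.101  2.462  1.631  0.449 -0.621] 9.6e-31 dq/cm 0.075
[ 0.5   -0.27   0.018] [-0.809  0.131  2.464  1.698  0.452 -0.695] 2.0e-17 dq/cm 0.074
[ 0.5   -0.27   0.006] [-0.809  0.162  2.465  1.764  0.457 -0.768] 4.6e-18 dq/cm 0.073
tool-axis shift /0.04: [-0.98  0.    1.07]
green bbox 281 355 217 295
z pct [0.045 0.046 0.047] [ 0.516 -0.143  0.046]
```

Emit:
play_rows --rows '[{"dx": 0.143,"dy": 0,"dz": -0.168,"roll": 0,"fingers": 0.7},{"dx": 0.143,"dy": 0,"dz": -0.168,"roll": 0,"fingers": 0.7},{"dx": 0.143,"dy": 0,"dz": -0.168,"roll": 0,"fingers": 0.7},{"dx": 0.143,"dy": 0,"dz": -0.168,"roll": 0,"fingers": 0.7},{"dx": -0.013,"dy": 0.46,"dz": -0.014,"roll": 0,"fingers": 0.7},{"dx": -0.013,"dy": 0.46,"dz": -0.014,"roll": 0,"fingers": 0.7},{"dx": -0.013,"dy": 0.46,"dz": -0.014,"roll": 0,"fingers": 0.7},{"dx": -0.013,"dy": 0.46,"dz": -0.014,"roll": 0,"fingers": 0.7},{"dx": -0.013,"dy": 0.46,"dz": -0.014,"roll": 0,"fingers": 0.7},{"dx": -0.013,"dy": 0.46,"dz": -0.014,"roll": 0,"fingers": 0.7},{"dx": -0.013,"dy": 0.46,"dz": -0.014,"roll": 0,"fingers": 0.7},{"dx": -0.14,"dy": 0,"dz": 0.153,"roll": 0,"fingers": 0.7},{"dx": -0.14,"dy": 0,"dz": 0.153,"roll": 0,"fingers": 0.7},{"dx": -0.14,"dy": 0,"dz": 0.153,"roll": 0,"fingers": 0.7},{"dx": -0.14,"dy": 0,"dz": 0.153,"roll": 0,"fingers": 0.7},{"dx": -0.14,"dy": 0,"dz": 0.153,"roll": 0,"fingers": 0.7},{"dx": -0.07,"dy": 0,"dz": 0.076,"roll": 0,"fingers": 0.7},{"dx": 0,"dy": 0,"dz": 0,"roll": 0,"fingers": 0.7}]'

```text
time: 16.57
tool_pos: [0.4997, -0.2698, 0.0179]
tcp_rot: [2.892, -0.164, 1.119]
wrist_force: [-1.0, 0.1, -0.4]
width: 0.45
```

```bash
python3 st.py
```

```text
16.5667 [-0.811  0.133  2.461  1.692  0.454 -0.689] [ 0.4997 -0.2698  0.0179] [-1.   0.1 -0.4] 0.45
[[ 0.735 -0.112  0.669]
 [-0.086 -0.994 -0.072]
 [ 0.673 -0.004 -0.74 ]]
lean 42.3 az -6.1 yaz -96.4
```

Emit:
play_rows --rows '[{"dx": -0.034,"dy": 0,"dz": 0.037,"roll": 0,"fingers": 0.7},{"dx": -0.034,"dy": 0,"dz": 0.037,"roll": 0,"fingers": 0.7},{"dx": -0.034,"dy": 0,"dz": 0.037,"roll": 0,"fingers": 0.7},{"dx": -0.034,"dy": 0,"dz": 0.037,"roll": 0,"fingers": 0.7},{"dx": -0.034,"dy": 0,"dz": 0.037,"roll": 0,"fingers": 0.7},{"dx": 0,"dy": 0,"dz": 0,"roll": 0,"fingers": 0.7}]'

```text
time: 17.07
tool_pos: [0.5018, -0.2714, 0.0108]
tcp_rot: [2.887, -0.162, 1.126]
wrist_force: [0.6, -0.3, 0.0]
width: 0.452
```

Emit:
play_rows --rows '[{"dx": -0.025,"dy": 0,"dz": 0.028,"roll": 0,"fingers": 0.7},{"dx": 0,"dy": 0,"dz": 0,"roll": 0,"fingers": 0.7}]'

```text
time: 17.23
tool_pos: [0.502, -0.2715, 0.0095]
tcp_rot: [2.887, -0.162, 1.126]
wrist_force: [0.2, 0.1, -0.1]
width: 0.449
```

Emit:
play_rows --rows '[{"dx": -0.025,"dy": 0,"dz": 0.028,"roll": 0,"fingers": 0.7},{"dx": -0.025,"dy": 0,"dz": 0.028,"roll": 0,"fingers": 0.7},{"dx": 0,"dy": 0,"dz": 0,"roll": 0,"fingers": 0.7}]'

```text
time: 17.48
tool_pos: [0.5019, -0.2714, 0.0064]
tcp_rot: [2.887, -0.162, 1.126]
wrist_force: [0.6, 0.2, 0.1]
width: 0.449
```

Emit:
play_rows --rows '[{"dx": -0.025,"dy": 0,"dz": 0.028,"roll": 0,"fingers": 0.7},{"dx": 0,"dy": 0,"dz": 0,"roll": 0,"fingers": 0.7}]'

```text
time: 17.65
tool_pos: [0.502, -0.2714, 0.0049]
tcp_rot: [2.887, -0.162, 1.126]
wrist_force: [0.5, -0.3, -0.6]
width: 0.444
```

Emit:
play_rows --rows '[{"dx": -0.025,"dy": 0,"dz": 0.028,"roll": 0,"fingers": 0.7},{"dx": 0,"dy": 0,"dz": 0,"roll": 0,"fingers": 0.7}]'

```text
time: 17.82
tool_pos: [0.5025, -0.2716, 0.0045]
tcp_rot: [2.885, -0.161, 1.129]
wrist_force: [-4.8, 1.1, 7.9]
width: 0.448
```

Emit:
play_rows --rows '[{"dx": 0,"dy": 0,"dz": 0,"roll": 0,"fingers": 0.45},{"dx": 0,"dy": 0,"dz": 0,"roll": 0,"fingers": 0.3},{"dx": 0,"dy": 0,"dz": 0,"roll": 0,"fingers": 0},{"dx": 0,"dy": 0,"dz": 0,"roll": 0,"fingers": 0},{"dx": 0,"dy": 0,"dz": 0,"roll": 0,"fingers": 0}]'

```text
time: 18.23
tool_pos: [0.5021, -0.2714, 0.0035]
tcp_rot: [2.887, -0.162, 1.126]
wrist_force: [0.1, 0.1, 0.0]
width: 0.998
```

```bash
python3 st.py
python3 - <<'E'
from h import *
from workcell import vision
w=vision.read_camera("wrist"); np.savez("w4.npz",**w)
im=w["pixels"].astype(int); r,g,b=im[...,0],im[...,1],im[...,2]; a=cloud(w)
m=((g>r+40)&(g>b+40)); v,u=np.nonzero(m); print("green bbox",u.min(),u.max(),v.min(),v.max()); P=a[m]; print(np.percentile(P[:,2],[5,50,95]).round(4),P.mean(0).round(4))
E
```

```text
18.2333 [-0.811  0.177  2.46   1.789  0.464 -0.797] [ 0.5021 -0.2714  0.0035] [0.1 0.1 0. ] 0.998
[[ 0.731 -0.111  0.673]
 [-0.083 -0.994 -0.074]
 [ 0.677 -0.002 -0.736]]
lean 42.6 az -6.3 yaz -96.4
green bbox 281 355 218 295
[0.0187 0.0199 0.0209] [ 0.4979 -0.2713  0.0204]
```

Run:
```python
from path import *
from h import *
from workcell import bot
w=np.load("w4.npz"); im=w["pixels"].astype(int); r,g,b=im[...,0],im[...,1],im[...,2]; a=cloud(w)
gm=((g>r+40)&(g>b+40)).astype(np.uint8); hull=cv2.convexHull(np.argwhere(gm)[:,::-1].astype(np.int32))
dm=np.zeros((400,640),np.uint8); cv2.fillConvexPoly(dm,cv2.convexHull(np.argwhere(gm)[:,::-1].reshape(-1,1,2).astype(np.int32)),1)
top=(a[...,2]>.0165)&(a[...,2]<.0235)&((np.hypot(a[...,0]-.498,a[...,1]+.271))<.03)
X=a[top]; (cx,cy),rad=cv2.minEnclosingCircle((X[:,:2]*1000).astype(np.float32)); print("circle",cx,cy,rad)
wh=top&(im.min(-1)>150)&(np.ptp(im,axis=-1)<40); v,u=np.nonzero(wh)
n,lab,st,ce=cv2.connectedComponentsWithStats(wh.astype(np.uint8))
for i in range(1,n):
    if st[i,4]>20: 
        p=np.array([plane(w,uu,vv,.02) for vv,uu in np.argwhere(lab==i)]); c=p.mean(0); print(st[i],ce[i],"val",im[lab==i].mean(0),c,"az",np.degrees(np.arctan2(c[1]-cy/1000,c[0]-cx/1000)),"rho",np.hypot(c[1]-cy/1000,c[0]-cx/1000))
s=bot.read_state(); M=R.from_rotvec(s['tcp_rot']).as_matrix()
x=s['tool_pos'];walk(s['q'],M,[x+[0,0,.1],[.5,-.05,.29],[.46,-.05,.29]])
```

```text
circle 500.1896667480469 -272.6790466308594 20.155187606811523
[ 0.503 -0.272  0.033] [-0.811  0.097  2.457  1.622  0.453 -0.61 ] 1.2e-18 dq/cm 0.063
[ 0.502 -0.272  0.063] [-0.811  0.022  2.449  1.451  0.456 -0.42 ] 1.2e-18 dq/cm 0.064
[ 0.502 -0.272  0.093] [-0.811 -0.048  2.436  1.289  0.472 -0.239] 7.8e-19 dq/cm 0.062
tool-axis shift /0.04: [ 1.68 -0.03 -1.86]
[ 0.501 -0.2    0.163] [-0.657 -0.292  2.467  0.904  0.465  0.303] 1.3e-18 dq/cm 0.06
[ 0.501 -0.129  0.223] [-0.457 -0.474  2.457  0.504  0.499  0.862] 6.7e-31 dq/cm 0.063
[ 0.5   -0.058  0.283] [-0.213 -0.583  2.402  0.128  0.586  1.39 ] 3.9e-18 dq/cm 0.062
tool-axis shift /0.04: [ 2.66 -5.5  -3.87]
[ 0.487 -0.05   0.29 ] [-0.194 -0.628  2.411  0.099  0.619  1.43 ] 5.9e-27 dq/cm 0.038
[ 0.473 -0.05   0.29 ] [-0.205 -0.666  2.428  0.108  0.642  1.416] 4.4e-26 dq/cm 0.039
[ 0.46 -0.05  0.29] [-0.217 -0.706  2.444  0.118  0.666  1.401] 4.0e-25 dq/cm 0.039
tool-axis shift /0.04: [-0.73  0.11 -0.67]
```

Emit:
play_rows --rows '[{"dx": 0.28,"dy": 0,"dz": -0.31,"roll": 0,"fingers": 0},{"dx": 0.28,"dy": 0,"dz": -0.31,"roll": 0,"fingers": 0},{"dx": 0.28,"dy": 0,"dz": -0.31,"roll": 0,"fingers": 0},{"dx": 0.28,"dy": 0,"dz": -0.31,"roll": 0,"fingers": 0},{"dx": 0.28,"dy": 0,"dz": -0.31,"roll": 0,"fingers": 0},{"dx": 0.28,"dy": 0,"dz": -0.31,"roll": 0,"fingers": 0},{"dx": 0.2,"dy": -0.46,"dz": -0.3,"roll": 0,"fingers": 0},{"dx": 0.2,"dy": -0.46,"dz": -0.3,"roll": 0,"fingers": 0},{"dx": 0.2,"dy": -0.46,"dz": -0.3,"roll": 0,"fingers": 0},{"dx": 0.2,"dy": -0.46,"dz": -0.3,"roll": 0,"fingers": 0},{"dx": 0.2,"dy": -0.46,"dz": -0.3,"roll": 0,"fingers": 0},{"dx": 0.2,"dy": -0.46,"dz": -0.3,"roll": 0,"fingers": 0},{"dx": 0.2,"dy": -0.46,"dz": -0.3,"roll": 0,"fingers": 0},{"dx": 0.2,"dy": -0.46,"dz": -0.3,"roll": 0,"fingers": 0},{"dx": 0.2,"dy": -0.46,"dz": -0.3,"roll": 0,"fingers": 0},{"dx": 0.2,"dy": -0.46,"dz": -0.3,"roll": 0,"fingers": 0},{"dx": 0.2,"dy": -0.46,"dz": -0.3,"roll": 0,"fingers": 0},{"dx": -0.6,"dy": 0.1,"dz": -0.55,"roll": 0,"fingers": 0},{"dx": -0.6,"dy": 0.1,"dz": -0.55,"roll": 0,"fingers": 0},{"dx": -0.6,"dy": 0.1,"dz": -0.55,"roll": 0,"fingers": 0}]'

```text
time: 19.95
tool_pos: [0.3997, -0.0669, 0.2602]
tcp_rot: [2.89, -0.154, 1.125]
wrist_force: [-0.6, -1.0, -0.0]
width: 0.998
```

```bash
python3 st.py
python3 - <<'E'
from h import *
w=np.load("w4.npz"); im=w["pixels"].astype(int); r,g,b=im[...,0],im[...,1],im[...,2]; a=cloud(w)
top=(a[...,2]>.0165)&(a[...,2]<.0235)&((np.hypot(a[...,0]-.5002,a[...,1]+.2727))<.021)
wh=top&(np.ptp(im,axis=-1)<30)
n,lab,st,ce=cv2.connectedComponentsWithStats(wh.astype(np.uint8))
for i in range(1,n):
    if st[i,4]>15:
        p=np.array([plane(w,uu,vv,.02) for vv,uu in np.argwhere(lab==i)]); c=p.mean(0)-[.5002,-.2727,0]; print(st[i],"val",im[lab==i].mean(0).round(),c.round(4),"az",np.degrees(np.arctan2(c[1],c[0])).round(1))
E
```

```text
19.95 [-0.397 -0.875  2.556  0.287  0.762  1.144] [ 0.3997 -0.0669  0.2602] [-0.6 -1.  -0. ] 0.998
[[ 0.733 -0.106  0.672]
 [-0.079 -0.994 -0.07 ]
 [ 0.676 -0.002 -0.737]]
lean 42.5 az -5.9 yaz -96.1
[323 218  35  43 408] val [134. 131. 124.] [ 0.0047 -0.0144  0.02  ] az -71.8
[293 242  34  31 626] val [91. 92. 92.] [-0.0018  0.0055  0.02  ] az 107.8
```

Emit:
play_rows --rows '[{"dx": -0.7,"dy": 0.1,"dz": -0.64,"roll": 0,"fingers": 0},{"dx": -0.7,"dy": 0.1,"dz": -0.64,"roll": 0,"fingers": 0},{"dx": -0.7,"dy": 0.1,"dz": -0.64,"roll": 0,"fingers": 0},{"dx": -0.7,"dy": 0.1,"dz": -0.64,"roll": 0,"fingers": 0},{"dx": -0.7,"dy": 0.1,"dz": -0.64,"roll": 0,"fingers": 0}]'

```text
time: 20.37
tool_pos: [0.3143, -0.1273, 0.2495]
tcp_rot: [-2.95, 0.139, -1.05]
wrist_force: [0.3, -0.7, -0.1]
width: 1.002
```

```bash
python3 st.py
```

```text
20.3667 [-1.062 -0.944  2.571  0.619  1.192  0.464] [ 0.3143 -0.1273  0.2495] [ 0.3 -0.7 -0.1] 1.002
[[ 0.772 -0.081  0.631]
 [-0.086 -0.996 -0.023]
 [ 0.63  -0.036 -0.776]]
lean 39.1 az -2.1 yaz -94.7
```

```bash
cat > sim.py <<'E'
from kin import *
np.set_printoptions(precision=3,suppress=True)
l2,h2=lo+.003,hi-.003
def step(q,d,W=1.8,roll=0):
    x,T=fk(q,P); x=x+d; M=T@K@Rz(roll)
    f=lambda q:np.concatenate([(fk(q,P)[0]-x)*W,R.from_matrix((fk(q,P)[1]@K).T@M).as_rotvec()])
    return least_squares(f,np.clip(q,l2+1e-4,h2-1e-4),bounds=(l2,h2)).x
def info(q):
    x,T=fk(q,P); z=T[:,2]; return x.round(3),q,"lean vec",(z[:2]*57.3).round(1)
E
python3 - <<'E'
from sim import *
# calibrate: outward pushes from state B
q=np.array(D[1][0]); x,T=fk(q,P)
for i in range(6):
    Mx=(fk(q,P)[1]@K)[:,0]; q=step(q,-.04*Mx)
print("calib after 6 rows (real lean vec ~10.8,-1.6):",*info(q))
from workcell import bot
s=bot.read_state()
M=np.array([[.772,-.081,.631],[-.086,-.996,-.023],[.63,-.036,-.776]])
for X in ([.47,0,.2],[.47,.0,.12],[.5,0,.06],[.47,.05,.2],[.45,0.0,.3]):
    q,c=ik(np.array(X),M,[-.05,-.4,2.4,0.05,.5,1.5]); print("start",X,q,"%.1e"%c)
    for i in range(30):
        z=fk(q,P)[1][:,2]; d=np.array([-1,0,0])*.04
        q=step(q,d)
        if i%6==5: print(i,*info(q))
E
```

```text
calib after 6 rows (real lean vec ~10.8,-1.6): [ 1.054 -0.182  0.263] [-0.197  1.067  0.313  0.009  1.574 -1.43 ] lean vec [10.6 -1.6]
start [0.47, 0, 0.2] [-0.067 -0.567  2.523  0.04   0.503  1.57 ] 2.0e-27
5 [0.337 0.011 0.234] [-0.005 -0.937  2.553 -0.042  0.966  1.68 ] lean vec [30.4 -2.1]
11 [0.232 0.084 0.229] [ 0.798 -0.937  2.526 -0.4    1.355  2.541] lean vec [23.5 -7.1]
17 [0.155 0.09  0.244] [ 0.917 -0.937  2.463 -0.271  1.575  2.547] lean vec [13.6 -7.6]
23 [0.082 0.092 0.259] [ 0.989 -0.937  2.421 -0.126  1.741  2.547] lean vec [ 3.3 -7.9]
29 [0.014 0.091 0.269] [ 1.032 -0.937  2.407  0.03   1.858  2.547] lean vec [-6.9 -8.3]
start [0.47, 0.0, 0.12] [-0.06  -0.4    2.57   0.033  0.337  1.579] 1.6e-03
5 [0.324 0.005 0.211] [-0.058 -0.917  2.567 -0.002  0.995  1.611] lean vec [27.3 -1.7]
11 [0.239 0.059 0.204] [ 0.476 -0.937  2.549 -0.249  1.278  2.204] lean vec [19.  -5.4]
17 [0.139 0.09  0.208] [ 0.893 -0.937  2.519 -0.223  1.549  2.547] lean vec [10.2 -7.4]
23 [0.066 0.093 0.214] [ 0.964 -0.937  2.5   -0.075  1.693  2.547] lean vec [-0.2 -7.8]
29 [-0.004  0.094  0.214] 
[... 910 characters left out ...]
1 -4.9]
23 [0.065 0.11  0.288] [ 1.077 -0.937  2.365 -0.089  1.769  2.547] lean vec [ 2.9 -5.2]
29 [-0.002  0.109  0.3  ] [ 1.115 -0.937  2.349  0.074  1.87   2.547] lean vec [-7.2 -5.5]
start [0.45, 0.0, 0.3] [-0.073 -0.706  2.401  0.033  0.763  1.576] 1.1e-21
5 [0.335 0.017 0.308] [ 0.052 -0.937  2.423 -0.081  1.098  1.741] lean vec [30.5 -2.6]
11 [0.218 0.085 0.327] [ 0.883 -0.937  2.354 -0.41   1.545  2.547] lean vec [23.7 -7.2]
17 [0.14  0.082 0.36 ] [ 0.984 -0.937  2.257 -0.285  1.783  2.547] lean vec [14.  -7.3]
23 [0.068 0.073 0.393] [ 1.026 -0.937  2.177 -0.141  1.971  2.547] lean vec [ 4.2 -7.4]
29 [0.003 0.062 0.427] [ 1.018 -0.937  2.115  0.016  2.124  2.547] lean vec [-5.5 -7.4]
```

Run:
```python
from sim import *
M=np.array([[.772,-.081,.631],[-.086,-.996,-.023],[.63,-.036,-.776]])
for X,kz,yg in (([.47,0,.15],-.8,1),([.47,0,.2],-1,1),([.47,-.02,.2],-.8,1),([.47,0,.2],-.5,1)):
    q,c=ik(np.array(X),M,[-.05,-.4,2.4,0.05,.5,1.5]); print("start",X,kz,q,"%.1e"%c)
    for i in range(30):
        x,T=fk(q,P); d=np.array([-1,0,kz if x[2]>.07 else .0]); d=d/np.linalg.norm(d)*.04
        d[1]=np.clip(-.5*x[1],-.01,.01) if yg else 0
        q=step(q,d)
        if i%4==3: print(i,*info(q))
        if fk(q,P)[0][0]<.3: print(i,*info(q)); break
```

```text
start [0.47, 0, 0.15] -0.8 [-0.065 -0.48   2.57   0.045  0.384  1.565] 1.4e-04
3 [0.444 0.002 0.113] [-0.049 -0.427  2.567 -0.006  0.463  1.624] lean vec [29.3 -1.6]
7 [0.419 0.002 0.066] [-0.038 -0.329  2.567 -0.038  0.493  1.663] lean vec [22.8 -1.9]
11 [0.37  0.003 0.069] [-0.031 -0.39   2.567 -0.048  0.674  1.676] lean vec [16.4 -2.2]
15 [0.321 0.003 0.076] [-0.024 -0.451  2.567 -0.053  0.852  1.685] lean vec [ 9.9 -2.5]
17 [0.297 0.003 0.08 ] [-0.02  -0.48   2.567 -0.055  0.938  1.689] lean vec [ 6.7 -2.7]
start [0.47, 0, 0.2] -1 [-0.067 -0.567  2.523  0.04   0.503  1.57 ] 2.0e-27
3 [0.433 0.002 0.149] [-0.057 -0.544  2.567  0.008  0.546  1.605] lean vec [31.  -1.5]
7 [0.414 0.002 0.1  ] [-0.044 -0.435  2.567 -0.023  0.564  1.643] lean vec [24.6 -1.8]
11 [0.384 0.003 0.068] [-0.035 -0.373  2.567 -0.043  0.624  1.669] lean vec [18.2 -2.1]
15 [0.34  0.003 0.066] [-0.027 -0.407  2.567 -0.052  0.774  1.682] lean vec [11.8 -2.4]
18 [0.299 0.003 0.082] [-0.023 -0.484  2.567 -0.053  0.933  1.684] lean vec [ 7.1 -2.6]
start [0.47, -0.02, 0.2] -0.8 [-0.147 -0.566  2.523  0.143  0.509  1.418] 3.1e-27
3 [ 0.419 -0.     0.166] [-0.071 -0.616  2.567  0.024  0.619  1.58 ] lean vec [31.  -1.4]
7 [0.38  0.002 0.144] [-0.056 -0.615  2.567 -0.006  0.745  1.617] lean vec [24.6 -1.6]
11 [0.344 0.003 0.123] [-0.046 -0.592  2.567 -0.024  0.846  1.639] lean vec [17.9 -1.9]
15 [0.314 0.003 0.099] [-0.036 -0.537  2.567 -0.039  0.915  1.659] lean vec [11.1 -2.1]
18 [0.295 0.003 0.076] [-0.027 -0.466  2.567 -0.048  0.936  1.676] lean vec [ 5.9 -2.4]
start [0.47, 0, 0.2] -0.5 [-0.067 -0.567  2.523  0.04   0.503  1.57 ] 2.0e-27
3 [0.391 0.002 0.197] [-0.071 -0.753  2.567  0.019  0.747  1.586] lean vec [31.4 -1.5]
7 [0.311 0.002 0.21 ] [-0.079 -0.937  2.567  0.007  1.041  1.589] lean vec [25.9 -1.7]
9 [0.29  0.005 0.201] [-0.051 -0.937  2.567 -0.017  1.105  1.625] lean vec [22.6 -2. ]
```

Emit:
play_rows --rows '[{"dx": 0.337,"dy": -0.427,"dz": 0.563,"roll": 0,"fingers": 0},{"dx": 0.337,"dy": -0.427,"dz": 0.563,"roll": 0,"fingers": 0},{"dx": 0.337,"dy": -0.427,"dz": 0.563,"roll": 0,"fingers": 0},{"dx": 0.337,"dy": -0.427,"dz": 0.563,"roll": 0,"fingers": 0},{"dx": 0.337,"dy": -0.427,"dz": 0.563,"roll": 0,"fingers": 0},{"dx": 0.337,"dy": -0.427,"dz": 0.563,"roll": 0,"fingers": 0},{"dx": 0,"dy": 0,"dz": 0,"roll": 0,"fingers": 0}]'

```text
time: 20.95
tool_pos: [0.4601, -0.0418, 0.2016]
tcp_rot: [-2.953, 0.137, -1.031]
wrist_force: [-0.6, 0.4, -0.1]
width: 1.002
```

```bash
python3 st.py
cat > plan.py <<'E'
from sim import *
from workcell import bot
q=bot.read_state()['q'].copy()
for i in range(26):
    x,T=fk(q,P); d=np.array([-1,0,-1 if x[2]>.075 else 0.]); d=d/np.linalg.norm(d)*.04
    d[1]=np.clip(-.09*x[0]-x[1],-.01,.01)*.5
    print(i,"row",(d@(T@K)/.04).round(2),end=" ")
    q=step(q,d); print(*info(q)[::3],info(q)[0],q[[0,1,2]])
    if np.degrees(np.arccos(-fk(q,P)[1][2,2]))<1.5: break
E
python3 plan.py
```

```text
20.95 [-0.245 -0.585  2.523  0.253  0.558  1.248] [ 0.4601 -0.0418  0.2016] [-0.6  0.4 -0.1] 1.002
[[ 0.779 -0.079  0.622]
 [-0.086 -0.996 -0.019]
 [ 0.621 -0.039 -0.783]]
lean 38.5 az -1.7 yaz -94.5
0 row [-0.99  0.08  0.11] [ 0.441 -0.043  0.182] [35. -1.] [ 0.441 -0.043  0.182] [-0.269 -0.611  2.567]
1 row [-0.99  0.04  0.13] [ 0.434 -0.045  0.172] [33.5 -0.7] [ 0.434 -0.045  0.172] [-0.281 -0.599  2.567]
2 row [-0.99  0.01  0.16] [ 0.428 -0.046  0.163] [32.  -0.5] [ 0.428 -0.046  0.163] [-0.289 -0.585  2.567]
3 row [-0.99 -0.01  0.19] [ 0.421 -0.047  0.153] [30.5 -0.2] [ 0.421 -0.047  0.153] [-0.293 -0.568  2.567]
4 row [-0.98 -0.02  0.22] [ 0.415 -0.047  0.142] [28.9  0.1] [ 0.415 -0.047  0.142] [-0.296 -0.549  2.567]
5 row [-0.97 -0.03  0.25] [ 0.41  -0.047  0.131] [27.3  0.4] [ 0.41  -0.047  0.131] [-0.298 -0.526  2.567]
6 row [-0.97 -0.03  0.28] [ 0.404 -0.046  0.12 ] [25.7  0.7] [ 0.404 -0.046  0.12 ] [-0.299 -0.5    2.567]
7 row [-0.96 -0.04  0.32] [ 0.4   -0.046  0.108] [24.1  1. ] [ 0.4   -0.046  0.108] [-0.3   -0.471  2.567]
8 row [-0.95 -0.04  0.35] [ 0.395 -0.046  0.09
[... 1181 characters left out ...]
9] [5.3 5.3] [ 0.273 -0.06   0.079] [-0.462 -0.472  2.567]
20 row [-0.77 -0.01  0.65] [ 0.269 -0.065  0.066] [3.7 5.9] [ 0.269 -0.065  0.066] [-0.48  -0.425  2.567]
21 row [-1.   -0.06 -0.05] [ 0.248 -0.068  0.08 ] [2.4 6.3] [ 0.248 -0.068  0.08 ] [-0.527 -0.481  2.567]
22 row [-0.74 -0.    0.69] [ 0.243 -0.075  0.068] [0.9 7. ] [ 0.243 -0.075  0.068] [-0.552 -0.433  2.567]
23 row [-1.01 -0.06 -0.  ] [ 0.221 -0.08   0.082] [-0.3  7.5] [ 0.221 -0.08   0.082] [-0.611 -0.487  2.567]
24 row [-0.7   0.01  0.72] [ 0.215 -0.089  0.07 ] [-1.7  8.2] [ 0.215 -0.089  0.07 ] [-0.646 -0.437  2.567]
25 row [-1.   -0.06  0.05] [ 0.191 -0.095  0.084] [-2.7  8.8] [ 0.191 -0.095  0.084] [-0.72  -0.488  2.567]
```

Emit:
play_rows --rows '[{"dx": -0.99,"dy": 0.05,"dz": 0.11,"roll": 0,"fingers": 0},{"dx": -0.99,"dy": 0,"dz": 0.13,"roll": 0,"fingers": 0},{"dx": -0.99,"dy": -0.05,"dz": 0.16,"roll": 0,"fingers": 0},{"dx": -0.99,"dy": -0.1,"dz": 0.19,"roll": 0,"fingers": 0},{"dx": -0.98,"dy": -0.1,"dz": 0.22,"roll": 0,"fingers": 0},{"dx": -0.97,"dy": -0.1,"dz": 0.25,"roll": 0,"fingers": 0},{"dx": -0.97,"dy": -0.1,"dz": 0.28,"roll": 0,"fingers": 0},{"dx": -0.96,"dy": -0.1,"dz": 0.32,"roll": 0,"fingers": 0}]'

```text
time: 21.62
tool_pos: [0.411, -0.0222, 0.1146]
tcp_rot: [-3.034, 0.145, -0.725]
wrist_force: [-0.6, -0.4, 0.1]
width: 1.001
```

```bash
python3 st.py
cat > plan.py <<'E'
from sim import *
from workcell import bot
q=bot.read_state()['q'].copy()
for i in range(20):
    x,T=fk(q,P); z=T[:,2]; d=np.array([-1,0,-1 if x[2]>.075 else 0.]); d=d/np.linalg.norm(d)*.04
    yt=np.clip(.5*z[1]*5*.1/.1*.3,-.05,.08); d[1]=np.clip(yt-x[1],-.012,.012)
    r=(d@(T@K)/.04).round(2)
    q=step(q,d); print(i,"row",r,info(q)[3],info(q)[0],q[:3])
    if np.degrees(np.arccos(-fk(q,P)[1][2,2]))<1.2: break
E
python3 plan.py
```

```text
21.6167 [-0.18  -0.484  2.57   0.139  0.598  1.389] [ 0.411  -0.0222  0.1146] [-0.6 -0.4  0.1] 1.001
[[ 0.888 -0.086  0.452]
 [-0.094 -0.996 -0.003]
 [ 0.45  -0.04  -0.892]]
lean 26.9 az -0.4 yaz -94.9
0 row [-0.97 -0.21  0.31] [24.2 -0.1] [ 0.408 -0.011  0.103] [-0.135 -0.451  2.567]
1 row [-0.96 -0.15  0.34] [22.5 -0.1] [ 0.404 -0.002  0.089] [-0.097 -0.415  2.567]
2 row [-0.92  0.08  0.37] [20.9 -0.1] [ 0.401 -0.002  0.073] [-0.094 -0.374  2.567]
3 row [-0.93  0.08 -0.36] [19.4 -0.1] [ 0.382 -0.002  0.087] [-0.097 -0.436  2.567]
4 row [-0.9   0.08  0.43] [17.7 -0.1] [ 0.378 -0.002  0.072] [-0.095 -0.395  2.567]
5 row [-0.95  0.09 -0.31] [16.2 -0.1] [ 0.359 -0.001  0.086] [-0.098 -0.457  2.567]
6 row [-0.87  0.08  0.48] [14.5 -0.1] [ 0.356 -0.001  0.072] [-0.096 -0.416  2.567]
7 row [-0.96  0.09 -0.25] [13.  -0.1] [ 0.336 -0.001  0.086] [-0.1   -0.478  2.567]
8 row [-0.85  0.08  0.53] [11.3 -0.1] [ 0.333 -0.001  0.073] [-0.097 -0.437  2.567]
9 row [-0.98  0.09 -0.2 ] [ 9.9 -0.1] [ 0.313 -0.001  0.088] [-0.101 -0.5    2.567]
10 row [-0.81  0.07  0.57] [ 8.1 -0.1] [ 0.31  -0.001  0.076] [-0.098 -0.459  2.567]
11 row [-0.8   0.07  0.6 ] [ 6.4 -0.1] [ 0.307 -0.001  0.062] [-0.095 -0.414  2.567]
12 row [-0.99  0.09 -0.11] [ 5.  -0.1] [ 0.288 -0.001  0.077] [-0.098 -0.472  2.567]
13 row [-0.76  0.07  0.64] [ 3.3 -0.1] [ 0.286 -0.001  0.064] [-0.095 -0.426  2.567]
14 row [-0.99  0.09 -0.06] [ 1.8 -0.1] [ 0.267 -0.001  0.079] [-0.099 -0.485  2.567]
15 row [-0.73  0.07  0.68] [ 0.2 -0.1] [ 0.265 -0.001  0.067] [-0.096 -0.438  2.567]
```

Emit:
play_rows --rows '[{"dx": -0.97,"dy": -0.21,"dz": 0.31,"roll": 0,"fingers": 0},{"dx": -0.96,"dy": -0.15,"dz": 0.34,"roll": 0,"fingers": 0},{"dx": -0.92,"dy": 0.08,"dz": 0.37,"roll": 0,"fingers": 0},{"dx": -0.93,"dy": 0.08,"dz": -0.36,"roll": 0,"fingers": 0},{"dx": -0.9,"dy": 0.08,"dz": 0.43,"roll": 0,"fingers": 0},{"dx": -0.95,"dy": 0.09,"dz": -0.31,"roll": 0,"fingers": 0},{"dx": -0.87,"dy": 0.08,"dz": 0.48,"roll": 0,"fingers": 0},{"dx": -0.96,"dy": 0.09,"dz": -0.25,"roll": 0,"fingers": 0},{"dx": -0.85,"dy": 0.08,"dz": 0.53,"roll": 0,"fingers": 0},{"dx": -0.98,"dy": 0.09,"dz": -0.2,"roll": 0,"fingers": 0},{"dx": -0.81,"dy": 0.07,"dz": 0.57,"roll": 0,"fingers": 0}]'

```text
time: 22.53
tool_pos: [0.327, -0.0017, 0.0769]
tcp_rot: [-3.117, 0.149, -0.3]
wrist_force: [0.2, 0.0, 0.5]
width: 1.0
```

```bash
python3 st.py; python3 plan.py
```

```text
22.5333 [-0.099 -0.454  2.568  0.022  0.837  1.553] [ 0.327  -0.0017  0.0769] [0.2 0.  0.5] 1.0
[[ 0.977 -0.094  0.191]
 [-0.095 -0.995 -0.002]
 [ 0.19  -0.016 -0.982]]
lean 11.0 az -0.7 yaz -95.4
0 row [-0.83  0.07  0.56] [ 9.2 -0.1] [ 0.324 -0.002  0.063] [-0.096 -0.408  2.567]
1 row [-0.98  0.09 -0.16] [ 7.7 -0.1] [ 0.306 -0.002  0.078] [-0.1   -0.468  2.567]
2 row [-0.79  0.07  0.61] [ 6.  -0.1] [ 0.303 -0.002  0.065] [-0.097 -0.422  2.567]
3 row [-0.99  0.09 -0.1 ] [ 4.6 -0.1] [ 0.284 -0.001  0.079] [-0.1   -0.482  2.567]
4 row [-0.76  0.07  0.65] [ 2.9 -0.1] [ 0.282 -0.001  0.067] [-0.097 -0.436  2.567]
5 row [-0.99  0.09 -0.05] [ 1.4 -0.1] [ 0.263 -0.001  0.082] [-0.101 -0.496  2.567]
6 row [-0.72  0.06  0.69] [-0.2 -0.1] [ 0.26  -0.001  0.07 ] [-0.098 -0.451  2.567]
```

Emit:
play_rows --rows '[{"dx": -0.83,"dy": 0.07,"dz": 0.56,"roll": 0,"fingers": 0},{"dx": -0.98,"dy": 0.09,"dz": -0.16,"roll": 0,"fingers": 0},{"dx": -0.79,"dy": 0.07,"dz": 0.61,"roll": 0,"fingers": 0},{"dx": -0.99,"dy": 0.09,"dz": -0.1,"roll": 0,"fingers": 0},{"dx": -0.76,"dy": 0.07,"dz": 0.65,"roll": 0,"fingers": 0},{"dx": 0,"dy": 0,"dz": 0,"roll": 0,"fingers": 0},{"dx": 0,"dy": 0,"dz": 0,"roll": 0,"fingers": 0}]'

```text
time: 23.12
tool_pos: [0.2849, -0.0006, 0.0647]
tcp_rot: [-3.134, 0.148, -0.099]
wrist_force: [0.6, 0.2, 1.2]
width: 1.001
```

```bash
python3 st.py; python3 plan.py
```

```text
23.1167 [-0.096 -0.434  2.571  0.006  0.943  1.566] [ 0.2849 -0.0006  0.0647] [0.6 0.2 1.2] 1.001
[[ 0.994 -0.094  0.063]
 [-0.094 -0.996 -0.001]
 [ 0.063 -0.005 -0.998]]
lean 3.6 az -0.8 yaz -95.4
0 row [-0.99  0.09 -0.06] [ 2.1 -0. ] [ 0.268 -0.001  0.08 ] [-0.099 -0.49   2.567]
1 row [-0.73  0.07  0.68] [ 0.4 -0. ] [ 0.265 -0.001  0.068] [-0.096 -0.445  2.567]
```

Emit:
play_rows --rows '[{"dx": -0.99,"dy": 0.09,"dz": -0.06,"roll": 0,"fingers": 0},{"dx": -0.73,"dy": 0.07,"dz": 0.68,"roll": 0,"fingers": 0},{"dx": 0.65,"dy": 0.62,"dz": -0.25,"roll": 0,"fingers": 0},{"dx": 0.65,"dy": 0.62,"dz": -0.25,"roll": 0,"fingers": 0},{"dx": 0.65,"dy": 0.62,"dz": -0.25,"roll": 0,"fingers": 0},{"dx": 0.65,"dy": 0.62,"dz": -0.25,"roll": 0,"fingers": 0},{"dx": 0.65,"dy": 0.62,"dz": -0.25,"roll": 0,"fingers": 0},{"dx": 0.65,"dy": 0.62,"dz": -0.25,"roll": 0,"fingers": 0},{"dx": 0.65,"dy": 0.62,"dz": -0.25,"roll": 0,"fingers": 0},{"dx": 0.65,"dy": 0.62,"dz": -0.25,"roll": 0,"fingers": 0},{"dx": 0.65,"dy": 0.62,"dz": -0.25,"roll": 0,"fingers": 0},{"dx": 0.65,"dy": 0.62,"dz": -0.25,"roll": 0,"fingers": 0},{"dx": 0,"dy": 0,"dz": 0,"roll": 0,"fingers": 0},{"dx": 0,"dy": 0,"dz": 0,"roll": 0,"fingers": 0}]'

```text
time: 24.28
tool_pos: [0.5013, -0.273, 0.1739]
tcp_rot: [3.138, -0.15, 0.028]
wrist_force: [-0.2, -0.3, -0.2]
width: 0.997
```

```bash
python3 st.py
cat > spec.py <<'E'
from h import *
def measure(w,guess,ztop,rad=.024):
    im=w["pixels"].astype(int); r,g,b=im[...,0],im[...,1],im[...,2]; a=cloud(w)
    top=(np.abs(a[...,2]-ztop)<.0035)&(np.hypot(a[...,0]-guess[0],a[...,1]-guess[1])<.032)
    gm=((g>r+25)&(g>b+25)&top).astype(np.uint8)
    h=cv2.convexHull(np.argwhere(gm)[:,::-1].reshape(-1,1,2).astype(np.int32)); dm=np.zeros((400,640),np.uint8); cv2.fillConvexPoly(dm,h,1)
    X=np.array([plane(w,u,v,ztop)[:2] for v,u in h[:,0][:,::-1]]); (cx,cy),rr=cv2.minEnclosingCircle((X*1000).astype(np.float32)); c=np.array([cx,cy])/1000
    print("px bbox",cv2.boundingRect(h),"centre",c.round(4),"r",round(rr,1),"z",np.median(a[gm>0][:,2]).round(4))
    m=(top&(gm==0)&(np.ptp(im,axis=-1)<35)).astype(np.uint8); n,lab,st,ce=cv2.connectedComponentsWithStats(m)
    for i in range(1,n):
        if st[i,4]>40:
            p=np.array([plane(w,u,v,ztop)[:2] for v,u in np.argwhere(lab==i)]); d=p.mean(0)-c
            (bx,by),wh,an=cv2.minAreaRect((p*1000).astype(np.float32))
            print(" grey",st[i],im[lab==i].mean(0).round(),"off",d.round(4),"az",np.degrees(np.arctan2(d[1],d[0])).round(1),"rect",np.round(wh,1),round(an,1))
E
python3 - <<'E'
from spec import *
from workcell import vision
w=vision.read_camera("wrist"); np.savez("w5.npz",**w); measure(w,(.5,-.2725),.02)
t=vision.read_camera("top"); np.savez("t5.npz",**t)
cv2.imwrite("pics/w5.png",w["pixels"][:,:,::-1])
E
```

```text
24.2833 [-0.548  0.101  1.905  0.01   1.12   1.114] [ 0.5013 -0.273   0.1739] [-0.2 -0.3 -0.2] 0.997
[[ 0.995 -0.095  0.018]
 [-0.095 -0.995 -0.001]
 [ 0.018 -0.001 -1.   ]]
lean 1.0 az -3.0 yaz -95.5
px bbox (300, 169, 35, 36) centre [ 0.501  -0.2729] r 20.0 z 0.0196
 grey [326 174  10  16 105] [121. 121. 113.] off [ 0.004  -0.0149] az -74.9 rect [18.1  8.9] 17.7
 grey [305 183  16  14 141] [88. 92. 90.] off [-0.0024  0.0055] az 113.4 rect [12.  14.3] 17.2
```

View pics/w5.png

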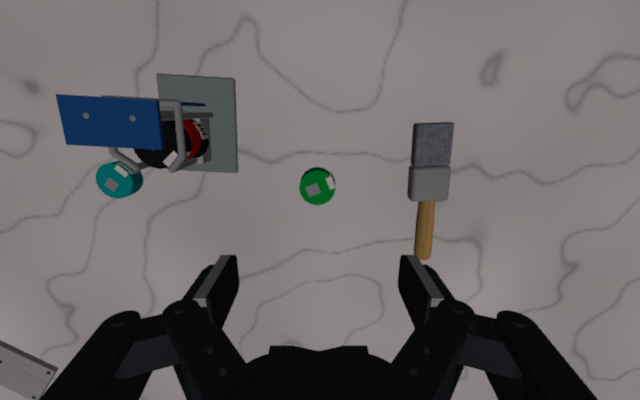

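Emit:
play_rows --rows '[{"dx": 0,"dy": 0,"dz": 0.18,"roll": 1,"fingers": 0},{"dx": 0,"dy": 0,"dz": 0.18,"roll": 1,"fingers": 0},{"dx": 0,"dy": 0,"dz": 0.18,"roll": 1,"fingers": 0},{"dx": 0,"dy": 0,"dz": 0.18,"roll": 1,"fingers": 0},{"dx": 0,"dy": 0,"dz": 0.18,"roll": 1,"fingers": 0},{"dx": 0,"dy": 0,"dz": 0.18,"roll": 1,"fingers": 0},{"dx": 0,"dy": 0,"dz": 0.18,"roll": 1,"fingers": 0},{"dx": 0,"dy": 0,"dz": 0.18,"roll": 1,"fingers": 0},{"dx": 0,"dy": 0,"dz": 0.18,"roll": 1,"fingers": 0},{"dx": 0,"dy": 0,"dz": 0.18,"roll": 1,"fingers": 0},{"dx": 0,"dy": 0,"dz": 0.18,"roll": 1,"fingers": 0},{"dx": 0,"dy": 0,"dz": 0.18,"roll": 1,"fingers": 0},{"dx": 0,"dy": 0,"dz": 0.18,"roll": 1,"fingers": 0},{"dx": 0,"dy": 0,"dz": 0.18,"roll": 1,"fingers": 0},{"dx": 0,"dy": 0,"dz": 0.18,"roll": 1,"fingers": 0},{"dx": 0,"dy": 0,"dz": 0.18,"roll": 1,"fingers": 0},{"dx": 0,"dy": 0,"dz": 0.18,"roll": 1,"fingers": 0},{"dx": 0,"dy": 0,"dz": 0,"roll": 0,"fingers": 0}]'

```text
time: 25.88
tool_pos: [0.4997, -0.2689, 0.0492]
tcp_rot: [-2.511, 1.871, -0.015]
wrist_force: [-1.3, 0.5, -0.6]
width: 1.0
```

```bash
python3 st.py
python3 - <<'E'
from spec import *
from workcell import vision
w=vision.read_camera("wrist"); np.savez("w6.npz",**w); measure(w,(.501,-.2729),.02)
# reader from top view: pins and stage
t=np.load("t5.npz"); a=cloud(t); im=t["pixels"].astype(int)
u,v=proj(t,np.array([.4947,.2213,.01])); print("nest px",u,v)
d=(im.max(-1)<70)&(np.abs(a[...,2]-.015)<.012)&(np.hypot(a[...,0]-.4947,a[...,1]-.2213)<.04)
n,lab,st,ce=cv2.connectedComponentsWithStats(d.astype(np.uint8))
for i in range(1,n): print(st[i,4],ce[i],plane(t,*ce[i],.022).round(4))
E
```

```text
25.8833 [-0.543  0.237  2.004  0.011  0.89   2.302] [ 0.4997 -0.2689  0.0492] [-1.3  0.5 -0.6] 1.0
[[ 0.286 -0.958  0.014]
 [-0.958 -0.286  0.002]
 [ 0.002 -0.014 -1.   ]]
lean 0.8 az 8.0 yaz -163.4
px bbox (290, 203, 58, 54) centre [ 0.4999 -0.2731] r 20.1 z 0.0197
 grey [305 200  29  15 303] [111. 110. 103.] off [ 0.0048 -0.0149] az -72.1 rect [18.2  9.7] 17.0
 grey [310 228  18  20 356] [80. 83. 82.] off [-0.0013  0.0057] az 103.1 rect [11.6 14.2] 17.1
nest px 236.5572531457923 219.50897380927665
```

Emit:
play_rows --rows '[{"dx": 0.02,"dy": 0.008,"dz": 0.22,"roll": 0,"fingers": 0},{"dx": 0.02,"dy": 0.008,"dz": 0.22,"roll": 0,"fingers": 0},{"dx": 0.02,"dy": 0.008,"dz": 0.22,"roll": 0,"fingers": 0},{"dx": 0.02,"dy": 0.008,"dz": 0.22,"roll": 0,"fingers": 0},{"dx": 0.02,"dy": 0.008,"dz": 0.22,"roll": 0,"fingers": 0},{"dx": 0,"dy": 0,"dz": 0,"roll": 0,"fingers": 0.3},{"dx": 0,"dy": 0,"dz": 0,"roll": 0,"fingers": 0.45},{"dx": 0,"dy": 0,"dz": 0,"roll": 0,"fingers": 0.55},{"dx": 0,"dy": 0,"dz": 0,"roll": 0,"fingers": 0.6},{"dx": 0,"dy": 0,"dz": 0,"roll": 0,"fingers": 0.7},{"dx": 0,"dy": 0,"dz": 0,"roll": 0,"fingers": 0.7},{"dx": 0,"dy": 0,"dz": 0,"roll": 0,"fingers": 0.7}]' --grip_force 30

```text
time: 26.93
tool_pos: [0.5036, -0.2759, 0.008]
tcp_rot: [-2.512, 1.87, -0.025]
wrist_force: [0.5, -0.4, 1.9]
width: 0.448
```

```bash
python3 st.py
```

```text
26.9333 [-0.55   0.302  2.014  0.012  0.809  2.292] [ 0.5036 -0.2759  0.008 ] [ 0.5 -0.4  1.9] 0.448
[[ 0.287 -0.958  0.019]
 [-0.958 -0.287 -0.001]
 [ 0.007 -0.018 -1.   ]]
lean 1.1 az -4.5 yaz -163.3
```

Emit:
play_rows --rows '[{"dx": 0,"dy": 0,"dz": -0.3,"roll": 0,"fingers": 0.7},{"dx": 0,"dy": 0,"dz": -0.5,"roll": 0,"fingers": 0.7},{"dx": 0,"dy": 0,"dz": -0.5,"roll": 0,"fingers": 0.7},{"dx": 0,"dy": 0,"dz": -0.5,"roll": 0,"fingers": 0.7},{"dx": 0,"dy": 0,"dz": -0.5,"roll": 0,"fingers": 0.7},{"dx": -0.872,"dy": -0.212,"dz": 0,"roll": 0,"fingers": 0.7},{"dx": -0.872,"dy": -0.212,"dz": 0,"roll": 0,"fingers": 0.7},{"dx": -0.872,"dy": -0.212,"dz": 0,"roll": 0,"fingers": 0.7},{"dx": -0.872,"dy": -0.212,"dz": 0,"roll": 0,"fingers": 0.7},{"dx": -0.872,"dy": -0.212,"dz": 0,"roll": 0,"fingers": 0.7},{"dx": -0.872,"dy": -0.212,"dz": 0,"roll": 0,"fingers": 0.7},{"dx": -0.872,"dy": -0.212,"dz": 0,"roll": 0,"fingers": 0.7},{"dx": -0.872,"dy": -0.212,"dz": 0,"roll": 0,"fingers": 0.7},{"dx": -0.872,"dy": -0.212,"dz": 0,"roll": 0,"fingers": 0.7},{"dx": -0.872,"dy": -0.212,"dz": 0,"roll": 0,"fingers": 0.7},{"dx": -0.872,"dy": -0.212,"dz": 0,"roll": 0,"fingers": 0.7},{"dx": -0.872,"dy": -0.212,"dz": 0,"roll": 0,"fingers": 0.7},{"dx": -0.872,"dy": -0.212,"dz": 0,"roll": 0,"fingers": 0.7}]'

```text
time: 28.43
tool_pos: [0.4425, 0.084, 0.1066]
tcp_rot: [-2.481, 1.589, 0.088]
wrist_force: [-0.1, 0.7, 0.2]
width: 0.452
```

Emit:
play_rows --rows '[{"dx": 0,"dy": 0,"dz": 0,"roll": -1,"fingers": 0.7},{"dx": 0,"dy": 0,"dz": 0,"roll": -1,"fingers": 0.7},{"dx": 0,"dy": 0,"dz": 0,"roll": -1,"fingers": 0.7},{"dx": 0,"dy": 0,"dz": 0,"roll": -1,"fingers": 0.7},{"dx": 0,"dy": 0,"dz": 0,"roll": -1,"fingers": 0.7},{"dx": 0,"dy": 0,"dz": 0,"roll": -1,"fingers": 0.7},{"dx": 0,"dy": 0,"dz": 0,"roll": -1,"fingers": 0.7},{"dx": 0,"dy": 0,"dz": 0,"roll": -1,"fingers": 0.7},{"dx": 0,"dy": 0,"dz": 0,"roll": -1,"fingers": 0.7},{"dx": 0,"dy": 0,"dz": 0,"roll": -1,"fingers": 0.7},{"dx": 0,"dy": 0,"dz": 0,"roll": -1,"fingers": 0.7},{"dx": 0,"dy": 0,"dz": 0,"roll": -1,"fingers": 0.7},{"dx": 0,"dy": 0,"dz": 0,"roll": -1,"fingers": 0.7},{"dx": 0,"dy": 0,"dz": 0,"roll": -1,"fingers": 0.7},{"dx": 0,"dy": 0,"dz": 0,"roll": -1,"fingers": 0.7},{"dx": 0,"dy": 0,"dz": 0,"roll": -1,"fingers": 0.7},{"dx": 0,"dy": 0,"dz": 0,"roll": -1,"fingers": 0.7}]'

```text
time: 29.85
tool_pos: [0.443, 0.0829, 0.1065]
tcp_rot: [-2.947, -0.074, -0.088]
wrist_force: [-0.6, -1.2, -0.6]
width: 0.453
```

Emit:
play_rows --rows '[{"dx": 0,"dy": 0,"dz": 0,"roll": -1,"fingers": 0.7},{"dx": 0,"dy": 0,"dz": 0,"roll": -1,"fingers": 0.7},{"dx": 0,"dy": 0,"dz": 0,"roll": -1,"fingers": 0.7},{"dx": 0,"dy": 0,"dz": 0,"roll": -1,"fingers": 0.7},{"dx": 0,"dy": 0,"dz": 0,"roll": -1,"fingers": 0.7},{"dx": 0,"dy": 0,"dz": 0,"roll": -1,"fingers": 0.7},{"dx": 0,"dy": 0,"dz": 0,"roll": -1,"fingers": 0.7},{"dx": 0,"dy": 0,"dz": 0,"roll": -1,"fingers": 0.7},{"dx": 0,"dy": 0,"dz": 0,"roll": -1,"fingers": 0.7},{"dx": 0,"dy": 0,"dz": 0,"roll": -1,"fingers": 0.7},{"dx": 0,"dy": 0,"dz": 0,"roll": -1,"fingers": 0.7},{"dx": 0,"dy": 0,"dz": 0,"roll": -1,"fingers": 0.7},{"dx": 0,"dy": 0,"dz": 0,"roll": -1,"fingers": 0.7},{"dx": 0,"dy": 0,"dz": 0,"roll": -1,"fingers": 0.7},{"dx": 0,"dy": 0,"dz": 0,"roll": -1,"fingers": 0.7},{"dx": 0,"dy": 0,"dz": 0,"roll": -1,"fingers": 0.7},{"dx": 0,"dy": 0,"dz": 0,"roll": -1,"fingers": 0.7},{"dx": 0,"dy": 0,"dz": 0,"roll": 0,"fingers": 0.7}]'

```text
time: 31.35
tool_pos: [0.4431, 0.0829, 0.1065]
tcp_rot: [-2.45, -1.741, -0.237]
wrist_force: [-0.2, -0.8, -1.1]
width: 0.45
```

```bash
python3 st.py
python3 - <<'E'
from spec import *
from workcell import bot,vision
w=vision.read_camera("wrist"); np.savez("w7.npz",**w)
x=bot.read_state()["tool_pos"]; measure(w,x[:2],x[2]-.008+.02,)
im=w["pixels"].astype(int);a=cloud(w)
st=(np.abs(a[...,2]-.010)<.004)&(a[...,1]>.1)&(im.max(-1)>70)
P=a[st]; rr=cv2.minAreaRect((P[:,:2]*1000).astype(np.float32)); print("stage",len(P),rr)
d=(im.max(-1)<60)&(a[...,2]>.012)&(a[...,2]<.026)&(a[...,1]>.18)&(a[...,1]<.27)
n,lab,s2,ce=cv2.connectedComponentsWithStats(d.astype(np.uint8))
for i in range(1,n):
    if s2[i,4]>8: print(s2[i],ce[i],a[lab==i].mean(0).round(4))
cv2.imwrite("pics/w7.png",w["pixels"][:,:,::-1])
E
```

```text
31.35 [-0.021 -0.092  2.249  0.241  0.947  0.176] [0.4431 0.0829 0.1065] [-0.2 -0.8 -1.1] 0.45
[[ 0.323  0.945  0.054]
 [ 0.925 -0.328  0.193]
 [ 0.2   -0.012 -0.98 ]]
lean 11.6 az 74.2 yaz -19.1
px bbox (282, 242, 73, 63) centre [0.4411 0.0778] r 19.7 z 0.1178
 grey [301 235  36  22 527] [108. 106. 101.] off [0.0049 0.0133] az 69.8 rect [11.4 18.5] 71.2
 grey [269 244  15  25 116] [27. 28. 28.] off [-0.0161  0.0183] az 131.3 rect [13.2  7.4] 70.1
 grey [353 244  16  48 153] [27. 29. 28.] off [0.0229 0.0006] az 1.6 rect [26.2  7.5] 68.2
 grey [257 253  11   7  48] [17. 16. 18.] off [-0.0247  0.0182] az 143.6 rect [3.3 5.4] 71.2
 grey [370 253  10   8  54] [18. 18. 19.] off [ 0.0313 -0.0011] az -2.1 rect [3.8 4.8] 71.2
 grey [307 273  23  23 457] [88. 90. 90.] off [-0.0019 -0.0056] az -108.8 rect [12.4 11.9] 71.2
stage 27098 ((384.78533935546875, 204.11631774902344), (154.583251953125, 353.5346984863281), 86.55551147460938)
[306  17   7  14  76] [309.09210526  23.13157895] [0.4889 0.2418 0.0193]
[340  22   7  12  69] [343.34782609  27.44927536] [0.514  0.2296 0.0192]
[111  82  33  41 490] [127.86122449 102.23673469] [0.3242 0.2337 0.0194]
[ 84 145   7   4  21] [ 87.19047619 146.04761905] [0.2721 0.2137 0.0142]
[105 153   7   4  21] [107.85714286 154.47619048] [0.2864 0.201  0.0142]
```

View pics/w7.png

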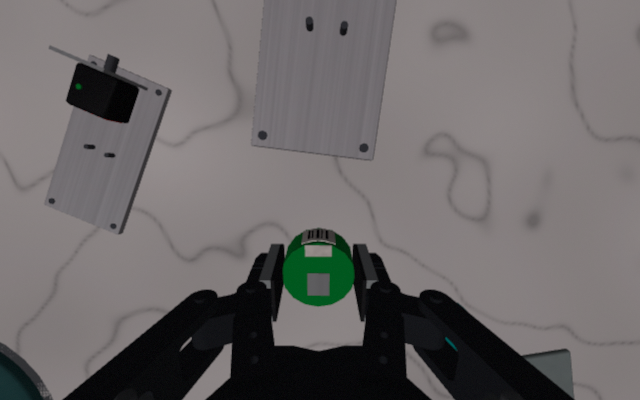

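Emit:
play_rows --rows '[{"dx": 0,"dy": 0,"dz": 0,"roll": 0.94,"fingers": 0.7},{"dx": 0,"dy": 0,"dz": 0,"roll": 0.94,"fingers": 0.7},{"dx": 0.32,"dy": -0.041,"dz": 0.3,"roll": 0,"fingers": 0.7},{"dx": 0.32,"dy": -0.041,"dz": 0.3,"roll": 0,"fingers": 0.7},{"dx": 0.32,"dy": -0.041,"dz": 0.3,"roll": 0,"fingers": 0.7},{"dx": 0.32,"dy": -0.041,"dz": 0.3,"roll": 0,"fingers": 0.7},{"dx": 0.32,"dy": -0.041,"dz": 0.3,"roll": 0,"fingers": 0.7},{"dx": 0.32,"dy": -0.041,"dz": 0.3,"roll": 0,"fingers": 0.7},{"dx": 0.32,"dy": -0.041,"dz": 0.3,"roll": 0,"fingers": 0.7},{"dx": 0.32,"dy": -0.041,"dz": 0.3,"roll": 0,"fingers": 0.7},{"dx": 0,"dy": 0,"dz": 0,"roll": 0,"fingers": 0.7}]'

```text
time: 32.32
tool_pos: [0.4819, 0.1982, 0.0313]
tcp_rot: [-2.552, -1.568, -0.22]
wrist_force: [-1.0, -0.9, 0.4]
width: 0.454
```

```bash
python3 st.py
python3 - <<'E'
from spec import *
from workcell import bot,vision
w=vision.read_camera("wrist"); np.savez("w8.npz",**w)
x=bot.read_state()["tool_pos"]; measure(w,x[:2],x[2]+.011)
im=w["pixels"].astype(int);a=cloud(w)
d=(im.max(-1)<60)&(a[...,2]>.0185)&(a[...,2]<.026)&(np.hypot(a[...,0]-.5015,a[...,1]-.2357)<.025)
n,lab,s2,ce=cv2.connectedComponentsWithStats(d.astype(np.uint8))
for i in range(1,n):
    if s2[i,4]>8: print(s2[i],ce[i],a[lab==i].mean(0).round(4))
E
```

```text
32.3167 [0.224 0.134 2.188 0.264 0.743 0.504] [0.4819 0.1982 0.0313] [-1.  -0.9  0.4] 0.454
[[ 0.447  0.893  0.052]
 [ 0.873 -0.448  0.193]
 [ 0.196 -0.041 -0.98 ]]
lean 11.5 az 74.9 yaz -26.6
px bbox (282, 242, 73, 62) centre [0.4796 0.1933] r 19.8 z 0.0424
 grey [301 235  35  22 518] [112. 110. 104.] off [0.0067 0.0125] az 61.9 rect [11.4 18. ] 64.3
 grey [270 244  14  23 109] [28. 28. 29.] off [-0.0133  0.0202] az 123.3 rect [12.2  7. ] 62.5
 grey [353 244  16  44 150] [27. 28. 28.] off [ 0.0234 -0.0018] az -4.4 rect [23.8  7.1] 58.3
 grey [370 253   9   7  46] [13. 13. 15.] off [ 0.0308 -0.0051] az -9.4 rect [3.3 4.2] 64.3
 grey [307 273  23  23 495] [93. 95. 94.] off [-0.0028 -0.0059] az -115.6 rect [12.6 11.9] 63.7
[293 174  10  10  76] [297.40789474 178.5       ] [0.49   0.2427 0.0216]
[340 174   9   9  65] [344.04615385 178.04615385] [0.5147 0.2308 0.0217]
```

Emit:
play_rows --rows '[{"dx": -0.01,"dy": 0.002,"dz": 0.049,"roll": 0,"fingers": 0.7},{"dx": -0.01,"dy": 0.002,"dz": 0.049,"roll": 0,"fingers": 0.7},{"dx": -0.01,"dy": 0.002,"dz": 0.049,"roll": 0,"fingers": 0.7},{"dx": -0.01,"dy": 0.002,"dz": 0.049,"roll": 0,"fingers": 0.7},{"dx": 0,"dy": 0,"dz": 0,"roll": 0,"fingers": 0.7}]'

```text
time: 32.78
tool_pos: [0.4821, 0.1961, 0.0242]
tcp_rot: [-2.554, -1.568, -0.222]
wrist_force: [-0.7, 0.2, -0.6]
width: 0.45
```

Emit:
play_rows --rows '[{"dx": -0.01,"dy": 0.002,"dz": 0.049,"roll": 0,"fingers": 0.7},{"dx": 0,"dy": 0,"dz": 0,"roll": 0,"fingers": 0.7}]'

```text
time: 32.95
tool_pos: [0.4825, 0.1964, 0.0224]
tcp_rot: [-2.553, -1.569, -0.223]
wrist_force: [-0.2, 0.4, 0.7]
width: 0.45
```

Emit:
play_rows --rows '[{"dx": -0.005,"dy": 0.001,"dz": 0.025,"roll": 0,"fingers": 0.7},{"dx": -0.005,"dy": 0.001,"dz": 0.025,"roll": 0,"fingers": 0.7},{"dx": -0.005,"dy": 0.001,"dz": 0.025,"roll": 0,"fingers": 0.7},{"dx": 0,"dy": 0,"dz": 0,"roll": 0,"fingers": 0.7}]' --grip_force 20

```text
time: 33.28
tool_pos: [0.4833, 0.1975, 0.0207]
tcp_rot: [-2.552, -1.568, -0.225]
wrist_force: [-2.2, 1.8, 7.8]
width: 0.452
```

```bash
python3 st.py
```

```text
33.2833 [0.221 0.151 2.193 0.273 0.717 0.491] [0.4833 0.1975 0.0207] [-2.2  1.8  7.8] 0.452
[[ 0.446  0.893  0.055]
 [ 0.873 -0.448  0.194]
 [ 0.198 -0.039 -0.979]]
lean 11.7 az 74.1 yaz -26.6
```

Emit:
play_rows --rows '[{"dx": 0,"dy": 0,"dz": 0,"roll": 0,"fingers": 0.5},{"dx": 0,"dy": 0,"dz": 0,"roll": 0,"fingers": 0.45},{"dx": 0,"dy": 0,"dz": 0,"roll": 0,"fingers": 0.4},{"dx": 0,"dy": 0,"dz": 0,"roll": 0,"fingers": 0.3},{"dx": 0,"dy": 0,"dz": 0,"roll": 0,"fingers": 0.3}]'

```text
time: 33.7
tool_pos: [0.4821, 0.1965, 0.019]
tcp_rot: [-2.553, -1.569, -0.222]
wrist_force: [1.0, -0.4, 0.1]
width: 0.7
```

```bash
python3 st.py
python3 - <<'E'
from spec import *
from workcell import bot,vision
w=vision.read_camera("wrist"); np.savez("w9.npz",**w)
x=bot.read_state()["tool_pos"]; measure(w,(.4815,.1935),.03)
E
```

```text
33.7 [0.221 0.153 2.195 0.272 0.716 0.491] [0.4821 0.1965 0.019 ] [ 1.  -0.4  0.1] 0.7
[[ 0.446  0.893  0.053]
 [ 0.873 -0.448  0.193]
 [ 0.196 -0.039 -0.98 ]]
lean 11.5 az 74.5 yaz -26.6
px bbox (283, 233, 73, 71) centre [0.4813 0.1931] r 20.0 z 0.0297
 grey [303 230  34  18 429] [129. 126. 120.] off [0.007  0.0141] az 63.6 rect [ 9.2 17.4] 64.2
 grey [262 247   3  39  96] [20. 19. 20.] off [-0.0267  0.0142] az 151.9 rect [21.4  1.1] 62.0
 grey [373 247   5  45 112] [11. 11. 12.] off [ 0.027  -0.0125] az -24.9 rect [24.4  1.7] 62.9
 grey [307 266  23  25 570] [92. 94. 94.] off [-0.003  -0.0049] az -121.2 rect [13.7 11.9] 63.8
```

Emit:
play_rows --rows '[{"dx": -0.03,"dy": 0,"dz": 0,"roll": 0,"fingers": 0.4},{"dx": 0,"dy": 0,"dz": 0,"roll": 0,"fingers": 0.5},{"dx": 0,"dy": 0,"dz": 0,"roll": 0,"fingers": 0.55},{"dx": 0,"dy": 0,"dz": 0,"roll": 0,"fingers": 0.58},{"dx": 0,"dy": 0,"dz": 0,"roll": 0,"fingers": 0.6},{"dx": 0,"dy": 0,"dz": 0,"roll": 0,"fingers": 0.6}]' --grip_force 20

```text
time: 34.25
tool_pos: [0.4817, 0.1955, 0.0192]
tcp_rot: [-2.553, -1.569, -0.222]
wrist_force: [-2.0, -1.0, 3.5]
width: 0.452
```

```bash
python3 st.py
python3 - <<'E'
from spec import *
from workcell import bot,vision
w=vision.read_camera("wrist"); measure(w,(.4815,.1935),.03)
from scipy.spatial.transform import Rotation as R
M=R.from_rotvec(bot.read_state()['tcp_rot']).as_matrix(); print(np.array([.437*.01,.899*.01,0])@M/.04)
E
```

```text
34.25 [0.219 0.151 2.197 0.272 0.716 0.488] [0.4817 0.1955 0.0192] [-2.  -1.   3.5] 0.452
[[ 0.446  0.893  0.054]
 [ 0.873 -0.448  0.193]
 [ 0.196 -0.039 -0.98 ]]
lean 11.5 az 74.4 yaz -26.6
px bbox (282, 231, 73, 70) centre [0.481  0.1935] r 20.0 z 0.0297
 grey [302 228  34  18 430] [128. 125. 119.] off [0.0073 0.0139] az 62.3 rect [ 9.2 17.4] 64.0
 grey [270 244  14  14  79] [32. 33. 33.] off [-0.0151  0.0186] az 129.2 rect [7.2 6.9] 64.1
 grey [354 244  15  46 139] [27. 28. 28.] off [ 0.0219 -0.005 ] az -12.8 rect [25.2  7. ] 59.8
 grey [370 253  10   8  48] [17. 16. 18.] off [ 0.0295 -0.0082] az -15.6 rect [4.6 3.7] 82.5
 grey [307 263  22  26 550] [93. 94. 94.] off [-0.0028 -0.0052] az -118.1 rect [14.1 11.4] 63.7
[ 0.24499144 -0.00301009  0.0491758 ]
```

Emit:
play_rows --rows '[{"dx": 0.09,"dy": -0.001,"dz": 0.018,"roll": 0,"fingers": 0.6},{"dx": 0.09,"dy": -0.001,"dz": 0.018,"roll": 0,"fingers": 0.6},{"dx": 0.09,"dy": -0.001,"dz": 0.018,"roll": 0,"fingers": 0.6},{"dx": 0.09,"dy": -0.001,"dz": 0.018,"roll": 0,"fingers": 0.6},{"dx": 0.09,"dy": -0.001,"dz": 0.018,"roll": 0,"fingers": 0.6},{"dx": 0.09,"dy": -0.001,"dz": 0.018,"roll": 0,"fingers": 0.6},{"dx": 0.08,"dy": -0.001,"dz": 0.016,"roll": 0,"fingers": 0.6},{"dx": 0,"dy": 0,"dz": 0,"roll": 0,"fingers": 0.6},{"dx": 0,"dy": 0,"dz": 0,"roll": 0,"fingers": 0.6}]'

```text
time: 35.05
tool_pos: [0.4933, 0.2188, 0.0192]
tcp_rot: [-2.553, -1.569, -0.224]
wrist_force: [0.5, 0.4, 0.9]
width: 0.457
```

```bash
python3 st.py
python3 - <<'E'
from spec import *
from workcell import bot,vision
w=vision.read_camera("wrist"); measure(w,(.4925,.2165),.03)
im=w["pixels"].astype(int);a=cloud(w)
d=(im.max(-1)<60)&(a[...,2]>.0185)&(a[...,2]<.026)&(np.hypot(a[...,0]-.5015,a[...,1]-.2357)<.025)
n,lab,s2,ce=cv2.connectedComponentsWithStats(d.astype(np.uint8))
for i in range(1,n):
    if s2[i,4]>8: print(s2[i],ce[i],plane(w,*ce[i],.022).round(4))
E
```

```text
35.05 [0.259 0.181 2.161 0.267 0.713 0.533] [0.4933 0.2188 0.0192] [0.5 0.4 0.9] 0.457
[[ 0.446  0.893  0.055]
 [ 0.873 -0.448  0.193]
 [ 0.197 -0.039 -0.98 ]]
lean 11.6 az 74.2 yaz -26.6
px bbox (282, 231, 73, 70) centre [0.4926 0.2171] r 20.1 z 0.0298
 grey [302 228  34  18 428] [139. 135. 129.] off [0.0073 0.0137] az 62.1 rect [ 9.2 17.5] 64.0
 grey [270 244  14  14  88] [35. 36. 36.] off [-0.015   0.0182] az 129.6 rect [7.2 7. ] 62.6
 grey [354 244  15  46 142] [29. 30. 30.] off [ 0.0216 -0.0053] az -13.7 rect [25.   7.2] 56.6
 grey [370 253   9   7  42] [16. 15. 18.] off [ 0.0292 -0.0083] az -15.9 rect [3.3 4.2] 64.3
 grey [307 263  22  26 553] [100. 101. 101.] off [-0.0028 -0.0054] az -117.9 rect [14.1 11.4] 63.7
[289 216  10  11  87] [293.49425287 220.87356322] [0.4902 0.2433 0.022 ]
[339 216   9  11  86] [343.05813953 221.04651163] [0.5149 0.2311 0.022 ]
[307 225   8   4  21] [310.61904762 226.61904762] [0.4974 0.2362 0.022 ]
[316 224   8   4  26] [319.53846154 225.73076923] [0.502  0.2345 0.022 ]
[325 225   4   4  13] [326.69230769 226.61538462] [0.5054 0.2323 0.022 ]
[334 229  16  17  43] [341.37209302 236.09302326] [0.5103 0.2239 0.022 ]
[291 232  11   9  20] [296.45 235.1 ] [0.488  0.2354 0.022 ]
[353 244   2   8  10] [353.7 247.8] [0.5136 0.2148 0.022 ]
```

Emit:
play_rows --rows '[{"dx": 0.0245,"dy": 0,"dz": 0.005,"roll": 0,"fingers": 0.6},{"dx": 0.0245,"dy": 0,"dz": 0.005,"roll": 0,"fingers": 0.6},{"dx": 0.0245,"dy": 0,"dz": 0.005,"roll": 0,"fingers": 0.6},{"dx": 0,"dy": 0,"dz": 0,"roll": 0,"fingers": 0.6}]'

```text
time: 35.43
tool_pos: [0.4942, 0.2209, 0.0191]
tcp_rot: [-2.553, -1.569, -0.222]
wrist_force: [0.1, -1.2, 2.3]
width: 0.458
```

Emit:
play_rows --rows '[{"dx": 0.0125,"dy": 0,"dz": 0.0025,"roll": 0,"fingers": 0.6},{"dx": 0.0125,"dy": 0,"dz": 0.0025,"roll": 0,"fingers": 0.6},{"dx": 0,"dy": 0,"dz": 0,"roll": 0,"fingers": 0.6}]'

```text
time: 35.68
tool_pos: [0.4947, 0.2219, 0.0192]
tcp_rot: [-2.553, -1.569, -0.222]
wrist_force: [-1.4, -2.1, 3.0]
width: 0.454
```

Emit:
play_rows --rows '[{"dx": 0.0125,"dy": 0,"dz": 0.0025,"roll": 0,"fingers": 0.6},{"dx": 0,"dy": 0,"dz": 0,"roll": 0,"fingers": 0.6}]'

```text
time: 35.85
tool_pos: [0.4949, 0.2224, 0.0191]
tcp_rot: [-2.553, -1.569, -0.222]
wrist_force: [-0.7, -1.6, 4.4]
width: 0.455
```

```bash
python3 st.py
cat > chk.py <<'E'
from spec import *
from workcell import bot,vision
w=vision.read_camera("wrist"); np.savez("wl.npz",**w); measure(w,(.4945,.2205),.03)
im=w["pixels"].astype(int);a=cloud(w)
d=(im.max(-1)<60)&(a[...,2]>.0185)&(a[...,2]<.026)&(np.hypot(a[...,0]-.5015,a[...,1]-.2357)<.025)
n,lab,s2,ce=cv2.connectedComponentsWithStats(d.astype(np.uint8))
for i in range(1,n):
    if s2[i,4]>30: print(s2[i],plane(w,*ce[i],.022).round(4))
E
python3 chk.py
```

```text
35.85 [0.266 0.186 2.155 0.266 0.714 0.54 ] [0.4949 0.2224 0.0191] [-0.7 -1.6  4.4] 0.455
[[ 0.446  0.893  0.054]
 [ 0.873 -0.448  0.193]
 [ 0.196 -0.039 -0.98 ]]
lean 11.6 az 74.4 yaz -26.6
px bbox (282, 231, 73, 70) centre [0.4942 0.2205] r 20.0 z 0.0297
 grey [302 228  34  18 430] [140. 136. 130.] off [0.0072 0.0139] az 62.6 rect [ 9.2 17.4] 64.0
 grey [270 244  14  14  83] [36. 36. 37.] off [-0.015   0.0185] az 129.2 rect [7.2 7. ] 62.6
 grey [354 244  15  46 146] [29. 30. 31.] off [ 0.0216 -0.0051] az -13.3 rect [25.2  7. ] 61.0
 grey [370 253   9   7  42] [18. 18. 20.] off [ 0.0295 -0.0081] az -15.4 rect [3.3 4.2] 64.2
 grey [307 263  22  26 547] [101. 102. 103.] off [-0.0028 -0.0051] az -118.3 rect [14.1 11.4] 63.7
[289 223  15  17 113] [0.4902 0.2425 0.022 ]
[334 223  17  25 133] [0.514  0.2298 0.022 ]
```

Emit:
play_rows --rows '[{"dx": 0.0125,"dy": 0,"dz": 0.002,"roll": 0,"fingers": 0.6},{"dx": 0,"dy": 0,"dz": 0,"roll": 0,"fingers": 0.6}]'

```text
time: 36.07
tool_pos: [0.4952, 0.2229, 0.0191]
tcp_rot: [-2.553, -1.569, -0.222]
wrist_force: [-2.0, -1.9, 3.8]
width: 0.456
```

Emit:
play_rows --rows '[{"dx": 0.0125,"dy": 0,"dz": 0.002,"roll": 0,"fingers": 0.6},{"dx": 0,"dy": 0,"dz": 0,"roll": 0,"fingers": 0.6}]'

```text
time: 36.23
tool_pos: [0.4953, 0.223, 0.0191]
tcp_rot: [-2.553, -1.57, -0.222]
wrist_force: [-1.4, -3.8, 5.2]
width: 0.454
```

Emit:
play_rows --rows '[{"dx": 0.01,"dy": 0,"dz": 0.002,"roll": 0,"fingers": 0.6},{"dx": 0,"dy": 0,"dz": 0,"roll": 0,"fingers": 0.6}]'

```text
time: 36.4
tool_pos: [0.4953, 0.2231, 0.0191]
tcp_rot: [-2.553, -1.57, -0.221]
wrist_force: [-2.6, -5.0, 6.1]
width: 0.454
```

```bash
python3 st.py; python3 chk.py
```

```text
36.4 [0.267 0.187 2.153 0.264 0.715 0.543] [0.4953 0.2231 0.0191] [-2.6 -5.   6.1] 0.454
[[ 0.446  0.894  0.053]
 [ 0.874 -0.447  0.192]
 [ 0.195 -0.039 -0.98 ]]
lean 11.5 az 74.5 yaz -26.6
px bbox (282, 231, 73, 71) centre [0.4947 0.2211] r 20.2 z 0.0297
 grey [303 228  33  18 419] [142. 138. 132.] off [0.0071 0.0138] az 62.9 rect [ 9.2 16.9] 64.2
 grey [269 244  15  14  87] [37. 38. 39.] off [-0.0151  0.0186] az 129.2 rect [7.2 7.5] 62.6
 grey [354 244  15  46 144] [30. 31. 31.] off [ 0.0217 -0.005 ] az -12.9 rect [25.3  7. ] 60.8
 grey [370 253   9   7  42] [16. 16. 18.] off [ 0.0292 -0.008 ] az -15.3 rect [4.  3.3] 83.6
 grey [307 264  22  25 546] [101. 102. 103.] off [-0.0029 -0.0052] az -119.1 rect [13.7 11.4] 63.8
[289 224  13  16 112] [0.4903 0.2426 0.022 ]
[334 224  17  24 132] [0.5141 0.2299 0.022 ]
```

Emit:
play_rows --rows '[{"dx": 0,"dy": 0,"dz": 0,"roll": 0,"fingers": 0.52},{"dx": 0,"dy": 0,"dz": 0,"roll": 0,"fingers": 0.48},{"dx": 0,"dy": 0,"dz": 0,"roll": 0,"fingers": 0.4},{"dx": 0,"dy": 0,"dz": 0,"roll": 0,"fingers": 0.3},{"dx": 0,"dy": 0,"dz": 0,"roll": 0,"fingers": 0},{"dx": 0,"dy": 0,"dz": 0,"roll": 0,"fingers": 0},{"dx": 0,"dy": 0,"dz": 0,"roll": 0,"fingers": 0},{"dx": 0,"dy": 0,"dz": -0.2,"roll": 0,"fingers": 0},{"dx": 0,"dy": 0,"dz": -0.4,"roll": 0,"fingers": 0},{"dx": 0,"dy": 0,"dz": -0.5,"roll": 0,"fingers": 0},{"dx": 0,"dy": 0,"dz": -0.5,"roll": 0,"fingers": 0},{"dx": 0,"dy": 0,"dz": 0,"roll": 0,"fingers": 0}]'

```text
time: 37.45
tool_pos: [0.4952, 0.2117, 0.0866]
tcp_rot: [-2.554, -1.57, -0.233]
wrist_force: [0.7, 0.8, 1.7]
width: 1.003
```

```bash
python3 st.py; python3 chk.py; python3 -c "
import numpy as np,cv2
w=np.load('wl.npz')['pixels'][:,:,::-1]; cv2.imwrite('pics/wl.png',cv2.resize(w[120:330,200:440],None,fx=2.5,fy=2.5,interpolation=cv2.INTER_CUBIC))"
```

```text
37.45 [0.245 0.075 2.127 0.235 0.845 0.565] [0.4952 0.2117 0.0866] [0.7 0.8 1.7] 1.003
[[ 0.445  0.893  0.061]
 [ 0.872 -0.448  0.195]
 [ 0.201 -0.033 -0.979]]
lean 11.8 az 72.5 yaz -26.6
px bbox (290, 198, 50, 50) centre [0.4947 0.2207] r 19.8 z 0.0297
 grey [304 196  23  12 211] [129. 127. 120.] off [0.0067 0.0141] az 64.6 rect [ 8.5 16.8] 63.7
 grey [307 220  16  19 282] [93. 96. 95.] off [-0.0029 -0.0049] az -120.2 rect [14.2 11.6] 63.2
[294 194   8   9  49] [0.4901 0.2427 0.022 ]
[327 194   9   9  48] [0.5145 0.2308 0.022 ]
```

View pics/wl.png

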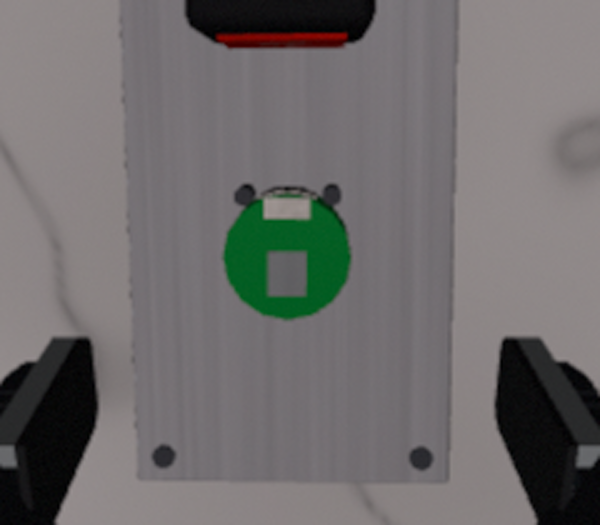

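Run:
```python
from workcell import bot,vision
from h import *
t0=np.load("top0.npz")["pixels"].astype(int);t=vision.read_camera("top")["pixels"].astype(int)
for n,(x0,y0,x1,y1) in {"bottle":(295,105,330,145),"beaker":(225,105,255,138),"brush":(435,195,458,260),"turq":(320,200,338,218)}.items():
    print(n,np.abs(t0-t)[y0:y1,x0:x1].mean().round(2))
print(bot.finish_job())
```

```text
bottle 7.67
beaker 7.94
brush 7.53
turq 7.28
the job is handed in; nothing more can be done
None
```

The green specimen is standing on the larger reader's stage, metal face up, against both stop pins with its label facing the window. I handed the job in at about 37.5 s.

**How it was done:** The move tool can't tilt the gripper, so I reached past the arm's limit to get a lean of about 42°. That let me draw the bottom specimen level out of the front, and the picture afterwards showed the stack one place lower. I stood the specimen on the table, brought the gripper back upright by over-reaching inward, and re-gripped. Then I turned the specimen about 136°, set it on the stage and pushed it in small steps until the pins pushed back with about 5–6 N along the window direction.

**Last checks, after release:**
- **Position:** the specimen's centre measured (0.4947, 0.2207), against an estimated nest of (0.4945, 0.2210). The pin distances came to 22.2 and 22.5 mm where contact should give 23 mm, so it is touching within measuring error.
- **Height:** the top face is 29.7 mm above the table (30 mm expected), so it stands flat.
- **Label:** it points at 63.7–64.6°, against 64.0° for the direction square to the pins.
- **Bottle, beaker, brush and turquoise look-alike:** the top view before and after shows only an even difference of about 7–8 grey levels, which I took as image noise. I did not measure their positions again.

**What went less well:**
- During the carry the last joint came near its limit and the tool tilted about 11°. The specimen was therefore released slightly tilted, settled flat on the stage, and was re-gripped.
- While reaching, joint 2 read −0.944 against a listed limit of −0.94, and joint 3 read 2.571 against 2.57. Those may be within rounding, but I could not confirm it.

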